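# Drift the tamping press foot into line and bolt it

### The job

The lever tamping press has gone back on its drawer base with only the bolt beside its column fitted, and the free hole at the end of its foot stands several millimetres off the hole of the nut strip hidden under the slot below it. Take the tapered drift from the wooden block, set its point through the foot, feel along the slot for the strip's hole while levering the stiff foot across with it, and push the drift down until it sits snug in the holes under a push of 20 to 35 N; never put more than 45 N on drift or bolt, and do not shove the press with the hand. Then stand the drift back in either of the block's holes and put the loose flange bolt fully down through both holes, flange flat on the foot, leaving the other things on the counter alone.

Things in the scene. Friction and masses are not known exactly. Their poses are not given: they have to be found in the camera images.
- drift: Loose steel drift, 150 mm, 300 g, upright in one of the block's two holes (either). Origin: centre of its lower tip; z up it. Even taper from 6 mm diameter at the tip to 17.6 mm at 82 mm (14 mm at 56 mm; it binds in the foot at 55 to 64 mm), then a shoulder and round 24 mm handle from 82 to 150 mm. It hangs by the shoulder on the block's top, tip 8 mm above the counter.
- bolt: Loose M12 flange bolt, 70 g, upright in the block's other hole. Origin: centre of its lower end; z up to the head. Shank 12 mm diameter, 40 mm long, lowest 3 mm chamfered to 9 mm; flange 26 mm wide, 3 mm thick, underside 40 mm above the origin; hex head 18 mm over flats (two face its x), 13 mm tall above the flange. Its flange rests on the block's top.
- block: Fixed wooden tool block 70 (x) x 180 (y) x 90 mm tall, origin at the centre of its underside. Two equal vertical 19 mm through holes 100 mm apart, at y = -50 mm and y = +50 mm of its own frame.
- block_hole_a (a point): Centre of the mouth of the block's hole at its y = -50 mm, on its top face, 90 mm above the counter.
- block_hole_b (a point): Centre of the mouth of the block's hole at its y = +50 mm, on its top face, 90 mm above the counter.
- slot (a point): Point on the base's top face (95 mm up) at the slot under the foot. Slot 34 mm long across the foot (its x, from -20 to +14 mm), 20 mm wide, in 3 mm sheet. Under it lies a 10 mm steel nut strip, top 92 mm up, clamped: its 14 mm through hole is in line with the slot (y = 0) but anywhere from x = -9 to +3 mm. y points along the foot to the fitted bolt, x across it, away from the drawer front.
- foot_hole (a point): Centre of the 14 mm through hole near the free end of the press's foot, on its top face, 107 mm above the counter (foot 12 mm thick, 56 mm wide, lying on the base). Starts 6 to 8 mm from the slot point towards its +x. The fitted bolt is nipped up: shifting the foot takes about 7 N sideways here; it stays where left and can swing 17 mm either side.
- jug: Bystander: stainless milk jug with a handle, 80 mm wide, 105 mm tall, origin under its centre. Leave alone.
- cup: Bystander: white china cup with a handle, 72 mm wide, 60 mm tall, origin under its centre. Leave alone.
- tamper: Bystander: hand tamper, 58 mm wide, 84 mm tall, origin under its centre. Leave alone.
- press: Lever tamping press of cast aluminium and steel, 2.6 kg, up to 205 mm tall, on the drawer base. Origin on the axis of its one fitted bolt, at the foot's underside (95 mm above the counter); -y points along the foot to the free hole 190 mm away. It turns about z only. A 12 mm high rib begins 45 mm from the free hole, fork, head and column 105 mm from it.
- base: Stainless knock-out drawer base on which the press stands, 220 (x) x 360 (y) x 95 mm tall, fixed; origin at the centre of its underside. The slot point is at x = 0, y = -60 mm, the press's fitted bolt at x = 0, y = +130 mm.
Things that resemble listed ones, but are neither listed nor needed, are in the scene too. Several things look just like the block: the one meant starts nearest to the robot's base.

How it is judged (in metres and radians):
On the way:
1. the drift sits snug in both holes: upright, at least 52 mm of it below the foot's top face, wedged there with 25 N or more of contact (a push of some 15 N) (z of drift in the frame of foot_hole below -0.052 m and horizontal distance between drift and foot_hole below 0.007 m and angle between drift's own z axis and vertical below 0.12 rad and contact force between drift and base above 25 N), for 0.2 s.
At the end, for the whole second after the job is handed in: Bolt upright (0.06 rad) through foot and strip, within 4 mm of the foot hole, flange within 1.5 mm of the foot; drift standing in a block hole (within 8 mm sideways, shoulder within 4.5 mm of the block, tilt under 0.12 rad); bolt and drift at rest (horizontal distance between bolt and foot_hole below 0.004 m and z of bolt in the frame of foot_hole between -0.042 and -0.0385 m and angle between bolt's own z axis and vertical below 0.06 rad and ((horizontal distance between drift and block_hole_a below 0.008 m and z of drift in the frame of block_hole_a below -0.0775 m) or (horizontal distance between drift and block_hole_b below 0.008 m and z of drift in the frame of block_hole_b below -0.0775 m)) and angle between drift's own z axis and vertical below 0.12 rad and linear speed of each of bolt, drift below 0.02 m/s); the robot touches nothing.
It fails at once if the drift is rammed (over 45 N of contact before it is 35 mm deep in the foot) or over-wedged (over 100 N of contact in the holes, which takes a push of over 45 N) ((contact force between drift and base above 45 N and z of drift in the frame of foot_hole above -0.035 m) or contact force between drift and base above 100 N).
It fails at once if the bolt is forced: more than 45 N between it and the foot, base or nut strip (contact force between bolt and base above 45 N).
It fails at once if the press is shoved with the hand or arm (more than 10 N) (contact force between any of the fingers, the arm and press above 10 N).
It fails at once if a bystander is moved more than 20 mm or tipped (distance of any of jug, cup, tamper from where it was at the start of the episode above 0.02 m or angle between any of jug, cup, tamper's own z axis and vertical above 0.3 rad).
It also fails if it takes over 72 s, if anything falls off the work surface, if the arm or the gripper's body presses on something with over 40 N, if the wrist force passes 120 N, or if a joint passes its speed limit or range.

### The arm

A 6-joint arm with a two-finger parallel gripper is mounted at the origin on the work surface. World frame = base frame: x ahead of the robot, y to its left, z up, the work surface at z = 0. Lengths are in m, angles in degrees, forces in N, time in s.
With the tool pointing down it reaches from about 0.3 to 0.85 m from the base axis. Payload 5.4 kg.
Tool frame: the origin (TCP) lies midway between the tips of the shut fingers; the grasp point (between the pads) lies 19 mm behind it; y points along the fingers, z is the direction in which the jaws open and shut, and the axes are right-handed (so a half turn about y gives the same grasp; the last joint's range is limited). The gripper opens to 85 mm and grips with 20 to 120 N. Pads are 22 mm wide; open, the fingers measure 114 mm over their backs; the gripper's body (76 mm by 85 mm) begins 54 mm behind the grasp point. The pads swing forward as they close: fully open they stand 13 mm farther back than shut.
Start: joints at [60.327, 9.076, 91.501, -0, 79.423, -12.038], TCP at [0.174, 0.548, 0.231] pointing down, gripper open.
Joint ranges: [-166.64, 166.64], [-54.1, 131.32], [10.49, 154.53], [-73.88, 253.88], [9.74, 151.15], [-171.62, 171.62]. Speed limits (degrees/s): [147.25, 147.25, 180, 180, 180, 180].

### API

Orientations are given as a 3x3 rotation matrix whose columns are the frame's x, y, z axes.
In Python, from workcell import observe, snapshot, hand_in gives the robot as it stands.
- The arm moves only by the tool drive_tool, never from a script. Its argument "motion" is a list of rows, each a list of 7 numbers: the gripper's target within -1 to 1 (shut at 1, half-way at 0, fully open at -1), then the shift along the tool's x, y, z in cm, then the turn, a rotation vector about the tool's x, y, z in rad. In form: [[claw, dx, dy, dz, ax, ay, az], ...]. A call has 1 to 12 rows; each row shifts and turns the commanded pose from where the row before left it, along the tool's axes as they then stand; what a row does not reach is not made up. A row lasts 1/8 s, in which the tool goes at most 62.5 mm and 10.7 degrees, less where a joint would pass 70% of its speed; a pose out of reach is approached as far as the arm can. A call with a gripper value outside its range is refused whole. The fingers move at their own pace and stop on an object; "grip_force" is the grip in N (left out, the last holds). Time passes only in rows, so rows that do not move let the fingers close. It gives the time, the measured TCP pose, the force and the opening at its end, in the units of the state.
- observe(): the state, without advancing time (a new reading comes with each control period).
- snapshot(name): name is "scene" or "side" or "wrist"; returns a dict with "img" (480x640x3 uint8, red, green, blue), "z_map" (480x640 float32, m along the optical axis (not along the pixel's ray), 0 where there is no reading), "fx", "fy", "cx", "cy" (pixels), "T" (4x4, takes a point from camera to world coordinates); the wrist camera has in their place "T_tool_cam" (4x4, takes a point from camera to tool coordinates, whose origin is the TCP and whose axes are the tool frame's). Camera axes: x right, y down, z forward; pixel columns grow to the right and rows downward; lengths in m; the calibration is good to about 2 mm. A picture is of the moment at which its call begins: read the wrist's pose just before it.
- hand_in(): hands the job in, once; it reports no verdict.
The state is a dict: "t": time; "q": joint angles; "dq": joint speeds; "effort": joint torques, N m; "eef_pos": TCP position; "orientation": TCP orientation; "wrist_force": force on the tool from outside, world axes, zero at the start; "torque": the same for the moment, N m; "finger_gap": finger opening in m.
Only numpy, scipy, OpenCV 4.12 (cv2) and the standard library are available. Lean on these libraries where they do the work, as an engineer would, in place of code of your own. Each camera call takes 0.05 s, during which the arm holds its last target.

## Working session

There is one attempt and no reset: what is moved stays moved. The work goes in short steps, Python scripts to look and compute and a tool call to move; the robot and the scene stay as the last step left them, time stands still between calls to the robot, and variables do not carry over. Pictures are saved under pics/ and viewed, and the job is handed in when it is done.

Besides the shell and the picture viewer there is one more tool, called as name(argument=value, ...), one argument or row to a line, values as JSON. drive_tool: Moves the arm, as the interface text tells. Its arguments: {"type":"object","properties":{"motion":{"type":"array","items":{"type":"array","items":{"type":"number"}}},"grip_force":{"type":"number"}},"required":["motion"]}

```bash
mkdir -p pics; ls; cat > h.py <<'E'
import numpy as np, cv2
from workcell import observe, snapshot
def save(n,img): cv2.imwrite('pics/'+n+'.png',cv2.cvtColor(img,cv2.COLOR_RGB2BGR))
def camT(s,o=None):
    if 'T' in s: return np.array(s['T'])
    T=np.eye(4);T[:3,:3]=np.array(o['orientation']);T[:3,3]=o['eef_pos'];return T@np.array(s['T_tool_cam'])
def ray(s,T,u,v,z):
    d=T[:3,:3]@np.array([(u-s['cx'])/s['fx'],(v-s['cy'])/s['fy'],1]);o=T[:3,3]
    return o+d*(z-o[2])/d[2]
def cloud(s,T):
    z=s['z_map'];v,u=np.mgrid[:480,:640]
    p=np.stack([(u-s['cx'])/s['fx']*z,(v-s['cy'])/s['fy']*z,z],-1)
    return p@T[:3,:3].T+T[:3,3]
def proj(s,T,p):
    q=np.linalg.inv(T)@np.append(p,1);return q[0]/q[2]*s['fx']+s['cx'],q[1]/q[2]*s['fy']+s['cy']
E
python3 - <<'E'
from h import *
o=observe();print(o)
import pickle
for n in ['scene','side','wrist']:
    s=snapshot(n);save(n+'0',s['img']);pickle.dump((s,o),open(n+'0.pkl','wb'));print(n,s.get('T',s.get('T_tool_cam')),s['fx'])
E
```

```text
pics
{'t': 0.0, 'q': array([ 6.03263205e+01,  9.11590325e+00,  9.15726357e+01, -1.00111462e-03,
        7.94229702e+01, -1.20375834e+01]), 'dq': array([-0.04581476,  0.1148923 , -0.02482218, -0.05701894, -0.02124901,
        0.07984448]), 'effort': array([-6.63184637e-04, -3.96009386e+01, -3.31426692e+01, -2.43371233e-04,
        8.53237580e-03,  1.58209548e-05]), 'eef_pos': array([0.17392363, 0.54742879, 0.23028096]), 'orientation': array([[ 9.53000779e-01, -9.48562555e-04,  3.02966361e-01],
       [-3.02967596e-01, -1.69947827e-03,  9.52999343e-01],
       [-3.89094747e-04, -9.99998106e-01, -1.90698783e-03]]), 'wrist_force': array([ 0.8868352 ,  0.56626695, -0.21236305]), 'torque': array([0.01116876, 0.01986859, 0.02273761]), 'finger_gap': 0.0855132880599649}
scene [[-0.29405721  0.83517546 -0.46477125  1.07048348]
 [ 0.95574743  0.25246815 -0.15101884  0.09704626]
 [-0.00878728 -0.48861211 -0.87245687  0.90924296]
 [ 0.          0.          0.          1.        ]] 448.54068560270395
side [[-0.99980254  0.00906525  0.01768365  0.5993028 ]
 [-0.00781938  0.63862704 -0.76947668  0.92340426]
 [-0.01826876 -0.76946301 -0.63843005  0.92253756]
 [ 0.          0.          0.          1.        ]] 486.98224269593544
wrist [[-2.84745631e-04  9.52212667e-01  3.05435683e-01 -7.96299533e-02]
 [ 4.36500083e-05 -3.05435683e-01  9.52212708e-01 -1.42440969e-01]
 [ 9.99999959e-01  2.84470678e-04  4.54073855e-05 -7.62190047e-06]
 [ 0.00000000e+00  0.00000000e+00  0.00000000e+00  1.00000000e+00]] 332.4044171828453
```

View pics/scene0.png

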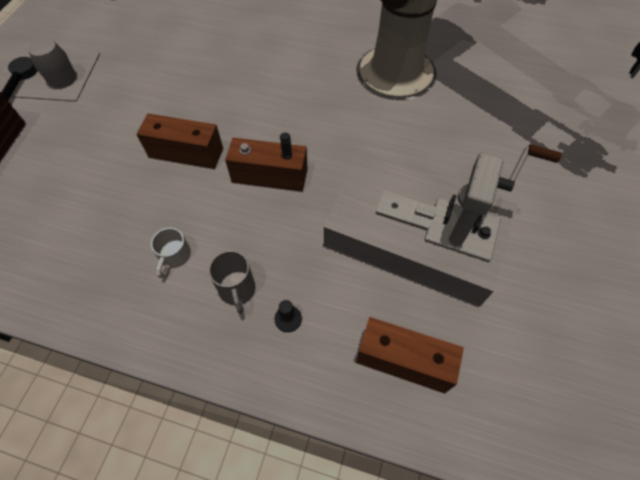

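View pics/side0.png

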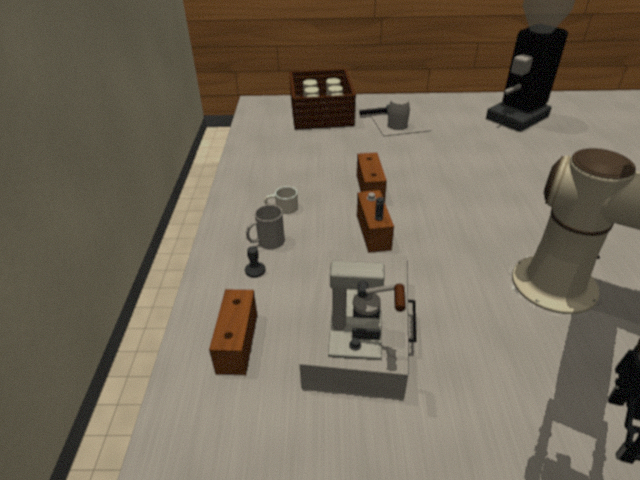

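View pics/wrist0.png

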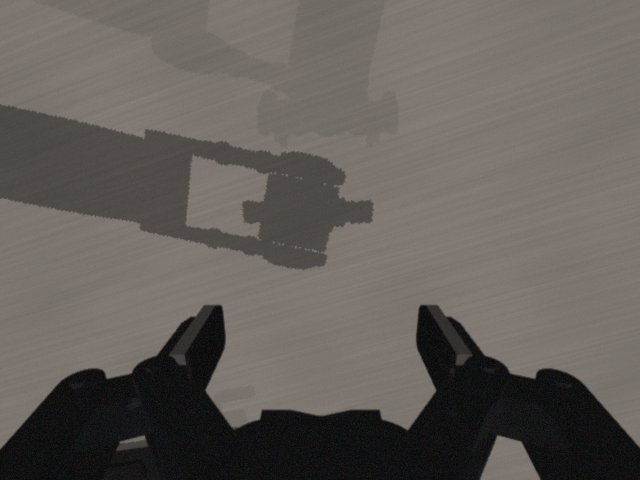

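The scene view shows the block with the bolt at about (245,148) and the drift at about (286,145), and the foot hole at about (395,206). The bystanders are further out, at (169,243), (231,273) and (287,316). Next I'll measure these.

```bash
python3 - <<'E'
from h import *
import pickle
s,o=pickle.load(open('scene0.pkl','rb'));T=camT(s);c=cloud(s,T)
img=s['img']
save('scz',cv2.resize(img[110:260,210:410],(800,600),interpolation=cv2.INTER_CUBIC))
s2,_=pickle.load(open('side0.pkl','rb'));T2=camT(s2);c2=cloud(s2,T2)
save('sdz',cv2.resize(s2['img'][180:400,270:430],(580,800)[::1] if 0 else (436,600),interpolation=cv2.INTER_CUBIC))
for n,S,TT,C in (('scene',s,T,c),('side',s2,T2,c2)):
    # red block mask top
    hsv=cv2.cvtColor(S['img'],cv2.COLOR_RGB2HSV)
    m=((hsv[...,0]<15)&(hsv[...,1]>120)&(hsv[...,2]>50)&(abs(C[...,2]-.09)<.006)).astype(np.uint8)
    k,l,st,ce=cv2.connectedComponentsWithStats(m)
    for i in range(1,k):
        if st[i,4]>100:
            P=C[l==i][:,:2].astype(np.float32);r=cv2.minAreaRect(P*1000);print(n,'block',ce[i],r)
    m=((abs(C[...,2]-.095)<.004)&(C[...,0]<.75)&(C[...,1]<.3)&(hsv[...,1]<80)).astype(np.uint8)
    k,l,st,ce=cv2.connectedComponentsWithStats(m)
    for i in range(1,k):
        if st[i,4]>300:
            P=C[l==i][:,:2].astype(np.float32);r=cv2.minAreaRect(P*1000);print(n,'base',ce[i],r,st[i])
    m=((abs(C[...,2]-.107)<.004)&(hsv[...,1]<80)).astype(np.uint8)
    k,l,st,ce=cv2.connectedComponentsWithStats(m)
    for i in range(1,k):
        if st[i,4]>60:
            P=C[l==i][:,:2].astype(np.float32);r=cv2.minAreaRect(P*1000);print(n,'foot',ce[i],r,st[i])
print(ray(s,T,395,205.5,.107),ray(s,T,245,148,.143),ray(s,T,286,135,.16))
E
```

```text
scene block [176.85966057 129.62793734] ((453.9839782714844, -455.8692321777344), (73.121826171875, 181.2675018310547), 4.790668487548828)
scene block [266.05042567 154.07858546] ((461.2665710449219, -222.45574951171875), (72.47270202636719, 180.23387145996094), 7.159348487854004)
scene block [411.87573964 350.18596788] ((814.5616455078125, 190.38084411621094), (178.31259155273438, 70.65556335449219), 88.1333236694336)
scene base [398.7364395  216.34619842] ((526.5042724609375, 144.96783447265625), (338.3858337402344, 223.4631805419922), 82.99732208251953) [ 324  152  163  136 8628]
scene foot [400.54014599  52.4379562 ] ((39.87853240966797, 3.6467819213867188), (60.328956604003906, 132.43402099609375), 4.679996013641357) [377  39  50  20 137]
scene foot [46.39047619 53.67619048] ((321.1530456542969, -900.2393798828125), (38.349159240722656, 74.08274841308594), 52.79804992675781) [ 30  43  28  17 105]
scene foot [442.24522901 223.61768448] ((536.6869506835938, 186.2125244140625), (248.41259765625, 112.50397491455078), 85.49897766113281) [ 376  191  125   70 3144]
scene foot [216.3291
[... 1114 characters left out ...]
68.4512939453125), (56.83622741699219, 182.7762908935547), 6.096749305725098) [303  79  16  17 136]
side foot [ 36.52554745 178.99635036] ((1511.3309326171875, -422.71624755859375), (13.351670265197754, 556.52490234375), 0.2610410153865814) [  0 130  78  95 274]
side foot [561.50887574 264.59171598] ((23.82343292236328, 32.47489929199219), (61.96709442138672, 132.71002197265625), 54.506187438964844) [537 245  58  28 169]
side foot [354.55199049 334.30481283] ((538.525634765625, 216.2173309326172), (191.0619659423828, 109.75025939941406), 85.33185577392578) [ 328  289   54   70 1683]
[0.5287489  0.09612803 0.107     ] [ 0.50080221 -0.25090164  0.143     ] [ 0.45359547 -0.17062178  0.16      ]
```

View pics/scz.png

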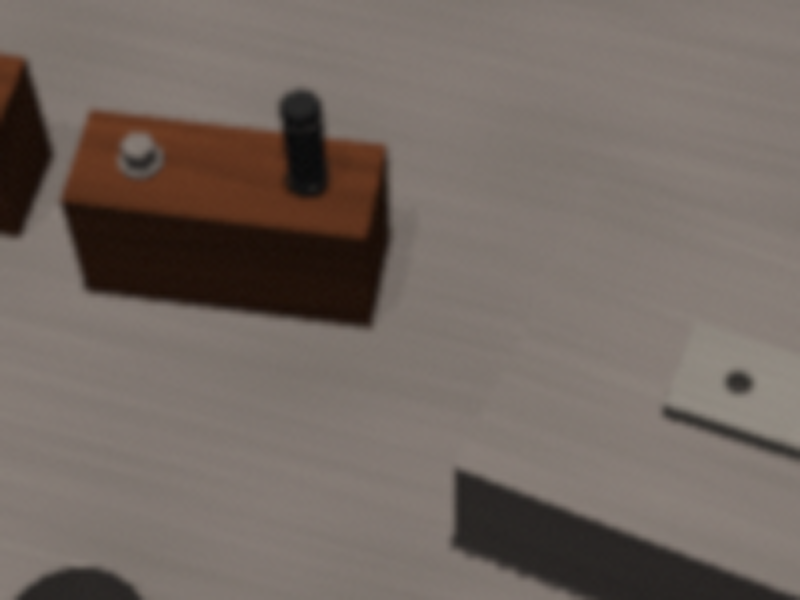

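View pics/sdz.png

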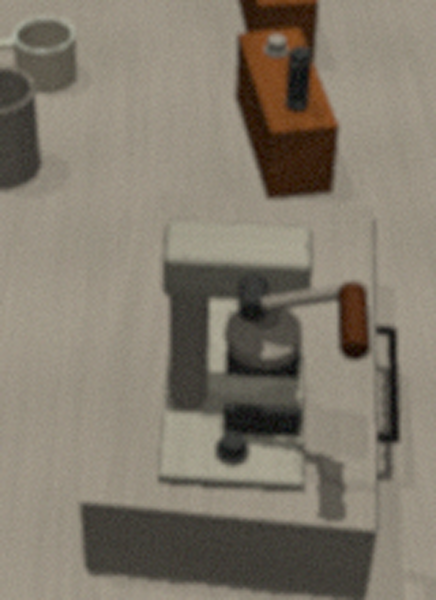

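```bash
cat >> h.py <<'E'
from scipy.spatial.transform import Rotation as Rn
def Rdown(yaw):
    c,s=np.cos(np.radians(yaw)),np.sin(np.radians(yaw)); z=np.array([c,s,0]);y=np.array([0,0,-1.]);return np.stack([np.cross(y,z),y,z],1)
def plan(wps,claw,o=None,vmax=.055,amax=9.5):
    """wps list of (xyz,yaw[,minrows])"""
    o=o or observe();p=np.array(o['eef_pos']);R=np.array(o['orientation'])
    rows=[]
    for w in wps:
        P=np.array(w[0]);RR=Rdown(w[1]);rv=(Rn.from_matrix(R.T@RR)).as_rotvec()
        n=max(int(np.ceil(np.linalg.norm(P-p)/vmax)),int(np.ceil(np.degrees(np.linalg.norm(rv))/amax)),w[2] if len(w)>2 else 1)
        for i in range(n):
            tgt=p+(P-p)/(n-i)
            rv=Rn.from_matrix(R.T@RR).as_rotvec()/(n-i)
            d=np.round(R.T@(tgt-p)*100,2);rv=np.round(rv,3)
            rows.append([claw]+list(d+0.)+list(rv+0.))
            p=p+R@d/100;R=R@Rn.from_rotvec(rv).as_matrix()
    print(len(rows),'rows end',p.round(4));print('['+',\n'.join(str([float(x) for x in r]) for r in rows)+']')
def st():
    o=observe();R=np.array(o['orientation']);print('t',round(o['t'],2),'p',np.round(o['eef_pos'],4),'yaw',np.degrees(np.arctan2(R[1,2],R[0,2])).round(2),'ydown',R[:,1].round(4),'F',np.round(o['wrist_force'],2),'M',np.round(o['torque'],2),'gap',round(o['finger_gap'],4),'q',np.round(o['q'],1))
    return o
E
python3 -c "
from h import *
plan([([.36,.02,.33],110),([.456,-.173,.26],140)],-1)"
```

```text
16 rows end [ 0.456 -0.173  0.26 ]
[[-1.0, 3.06, -0.9, -4.06, 0.0, -0.06, 0.0],
[-1.0, 2.82, -0.9, -4.24, 0.0, -0.06, 0.0],
[-1.0, 2.56, -0.9, -4.4, 0.0, -0.06, 0.0],
[-1.0, 2.29, -0.9, -4.54, 0.0, -0.06, 0.0],
[-1.0, 2.01, -0.9, -4.67, 0.0, -0.06, 0.0],
[-1.0, 1.73, -0.9, -4.78, 0.0, -0.059, 0.0],
[-1.0, 1.44, -0.9, -4.88, 0.0, -0.06, 0.0],
[-1.0, 1.15, -0.9, -4.95, 0.0, -0.059, 0.0],
[-1.0, 0.85, -0.9, -5.01, 0.0, -0.06, 0.0],
[-1.0, 0.55, -0.9, -5.06, 0.001, -0.059, -0.001],
[-1.0, 0.25, -0.9, -5.08, 0.0, -0.06, 0.0],
[-1.0, 0.48, 1.4, -4.28, 0.0, -0.105, 0.0],
[-1.0, 0.03, 1.4, -4.31, 0.0, -0.105, 0.0],
[-1.0, -0.42, 1.4, -4.29, 0.0, -0.104, 0.0],
[-1.0, -0.86, 1.4, -4.23, 0.0, -0.105, 0.0],
[-1.0, -1.3, 1.4, -4.11, 0.0, -0.104, 0.0]]
```

drive_tool(
  motion=[
    [-1, 3.06, -0.9, -4.06, 0, -0.06, 0],
    [-1, 2.82, -0.9, -4.24, 0, -0.06, 0],
    [-1, 2.56, -0.9, -4.4, 0, -0.06, 0],
    [-1, 2.29, -0.9, -4.54, 0, -0.06, 0],
    [-1, 2.01, -0.9, -4.67, 0, -0.06, 0],
    [-1, 1.73, -0.9, -4.78, 0, -0.06, 0],
    [-1, 1.44, -0.9, -4.88, 0, -0.06, 0],
    [-1, 1.15, -0.9, -4.95, 0, -0.06, 0],
    [-1, 0.85, -0.9, -5.01, 0, -0.06, 0],
    [-1, 0.55, -0.9, -5.06, 0, -0.06, 0],
    [-1, 0.25, -0.9, -5.08, 0, -0.06, 0],
  ],
  grip_force=110,
)

```text
t: 1.52
eef_pos: [0.3607, 0.0188, 0.3305]
orientation: [[0.938, 0.001, -0.346], [0.346, 0.0, 0.938], [0.001, -1.0, -0.0]]
wrist_force: [0.7, 0.8, 0.4]
finger_gap: 0.0853
```

drive_tool(
  motion=[
    [-1, 0.48, 1.4, -4.28, 0, -0.105, 0],
    [-1, 0.03, 1.4, -4.31, 0, -0.105, 0],
    [-1, -0.42, 1.4, -4.29, 0, -0.105, 0],
    [-1, -0.86, 1.4, -4.23, 0, -0.105, 0],
    [-1, -1.3, 1.4, -4.11, 0, -0.105, 0],
    [-1, 0, 0, 0, 0, 0, 0],
  ],
)

```text
t: 2.28
eef_pos: [0.4649, -0.1607, 0.2577]
orientation: [[0.656, -0.012, -0.755], [0.755, -0.01, 0.656], [-0.015, -1.0, 0.002]]
wrist_force: [0.2, 0.5, 0.5]
finger_gap: 0.0854
```

```bash
python3 - <<'E'
from h import *
import pickle
o=st();s=snapshot('wrist');save('w1',s['img']);pickle.dump((s,o),open('w1.pkl','wb'))
s2=snapshot('scene');save('s1',s2['img']);
T=camT(s,o);c=cloud(s,T)
hsv=cv2.cvtColor(s['img'],cv2.COLOR_RGB2HSV)
print(proj(s,T,[.4555,-.1728,.158]),proj(s,T,[.4677,-.272,.106]))
m=(abs(c[...,2]-.158)<.004).astype(np.uint8)
k,l,stt,ce=cv2.connectedComponentsWithStats(m)
for i in range(1,k):
    if stt[i,4]>100: print(ce[i],stt[i],c[l==i].mean(0))
E
```

```text
t 2.27 p [ 0.4649 -0.1607  0.2577] yaw 139.02 ydown [-0.0117 -0.0099 -0.9999] F [0.21 0.53 0.48] M [-0.01  0.    0.03] gap 0.0854 q [ -32.6   -4.1  102.2   -0.8   82.2 -171.5]
(np.float64(317.22928701788675), np.float64(227.62807404028476)) (np.float64(229.54028824101925), np.float64(135.71308603725421))
[320.0784044 223.0522696] [305 208  31  31 727] [ 0.4516825  -0.17391784  0.15734586]
```

View pics/w1.png

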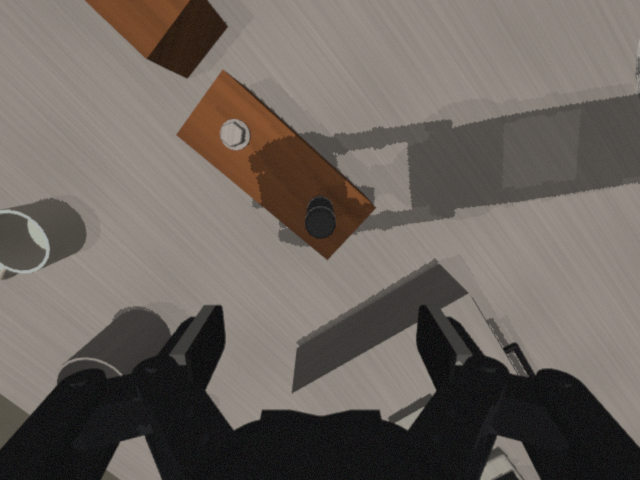

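The wrist view shows the drift top at (320,215) and the bolt head at (235,134), with the block between them. Joint 6 is at its limit here, so I'll turn back to a yaw of 115°.

```bash
python3 - <<'E'
from h import *
plan([([.454,-.173,.20],115)],-1)
E
```

```text
3 rows end [ 0.454 -0.173  0.2  ]
[[-1.0, -0.55, 2.0, -0.02, 0.001, 0.14, -0.005],
[-1.0, -0.54, 2.0, -0.1, 0.001, 0.141, -0.004],
[-1.0, -0.54, 1.99, -0.18, 0.002, 0.14, -0.005]]
```

drive_tool(
  motion=[
    [-1, -0.55, 2.0, -0.02, 0, 0.14, -0.005],
    [-1, -0.55, 2.0, -0.1, 0, 0.14, -0.005],
    [-1, -0.55, 2.0, -0.2, 0.002, 0.14, -0.005],
    [-1, 0, 0, 0, 0, 0, 0],
  ],
)

```text
t: 2.88
eef_pos: [0.4532, -0.1727, 0.1997]
orientation: [[0.905, 0.002, -0.425], [0.425, -0.0, 0.905], [0.001, -1.0, -0.001]]
wrist_force: [0.2, 0.8, 0.4]
finger_gap: 0.085
```

```bash
cat > look.py <<'E'
from h import *
import pickle,sys
o=st();s=snapshot('wrist');save(sys.argv[1],s['img']);pickle.dump((s,o),open(sys.argv[1]+'.pkl','wb'))
E
python3 look.py w2; python3 - <<'E'
from h import *
import pickle
s,o=pickle.load(open('w2.pkl','rb'))
T=camT(s,o);c=cloud(s,T)
m=(abs(c[...,2]-.158)<.004).astype(np.uint8)
k,l,stt,ce=cv2.connectedComponentsWithStats(m)
for i in range(1,k):
    if stt[i,4]>100: print(ce[i],stt[i],c[l==i].mean(0),ray(s,T,*ce[i],.158))
m=(abs(c[...,2]-.105)<.004).astype(np.uint8)
k,l,stt,ce=cv2.connectedComponentsWithStats(m)
for i in range(1,k):
    if 3000>stt[i,4]>100: print(ce[i],stt[i],c[l==i].mean(0))
plan([([.454,-.173,.10],115)],-1)
E
```

```text
t 2.88 p [ 0.4532 -0.1727  0.1997] yaw 115.17 ydown [ 1.5e-03 -3.0e-04 -1.0e+00] F [0.24 0.75 0.41] M [ 0.01 -0.01 -0.01] gap 0.085 q [ -35.2   -3.   107.8    0.    75.2 -150.4]
[318.64135407 271.40347667] [ 300  254   38   36 1093] [ 0.4510293  -0.17383429  0.15736365] [ 0.45074927 -0.17396073  0.158     ]
[188.07931034 206.40862069] [174 193  29  28 580] [ 0.46499008 -0.27169676  0.10550541]
[513.93203883 444.0776699 ] [500 436  29  20 206] [0.54929769 0.07084924 0.1065453 ]
2 rows end [ 0.454 -0.173  0.1  ]
[[-1.0, -0.02, 5.04, 0.02, 0.001, 0.002, 0.001],
[-1.0, -0.01, 5.05, 0.02, 0.002, 0.002, 0.001]]
```

View pics/w2.png

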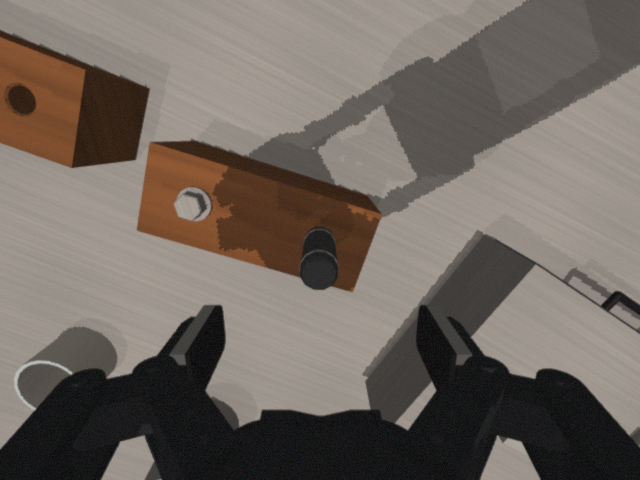

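drive_tool(
  motion=[
    [-1, -0.1, 5.0, 0, 0, 0, 0],
    [-1, 0, 5.0, 0, 0, 0, 0],
    [-1, 0, 0, 0, 0, 0, 0],
    [0.9, 0, 0, 0, 0, 0, 0],
    [0.9, 0, 0, 0, 0, 0, 0],
    [0.9, 0, 0, 0, 0, 0, 0],
    [0.9, 0, 0, 0, 0, 0, 0],
  ],
  grip_force=115,
)

```text
t: 3.8
eef_pos: [0.4546, -0.1747, 0.1019]
orientation: [[0.906, 0.005, -0.424], [0.424, -0.002, 0.906], [0.003, -1.0, -0.004]]
wrist_force: [-2.1, 2.0, 7.1]
finger_gap: 0.0218
```

drive_tool(
  motion=[
    [0.9, 0, 0, 0, 0, 0, 0],
    [0.9, 0, 0, 0, 0, 0, 0],
  ],
)

```text
t: 4.05
eef_pos: [0.4546, -0.1747, 0.1019]
orientation: [[0.906, 0.005, -0.424], [0.424, -0.002, 0.906], [0.003, -1.0, -0.004]]
wrist_force: [-1.5, 1.2, 7.9]
finger_gap: 0.0219
```

```bash
python3 look.py w3
```

```text
t 4.05 p [ 0.4546 -0.1747  0.1019] yaw 115.08 ydown [ 0.0046 -0.0023 -1.    ] F [-1.5   1.16  7.87] M [ 0.33  0.35 -0.01] gap 0.0219 q [-3.530e+01  4.100e+00  1.125e+02  1.000e-01  6.310e+01 -1.504e+02]
```

View pics/w3.png

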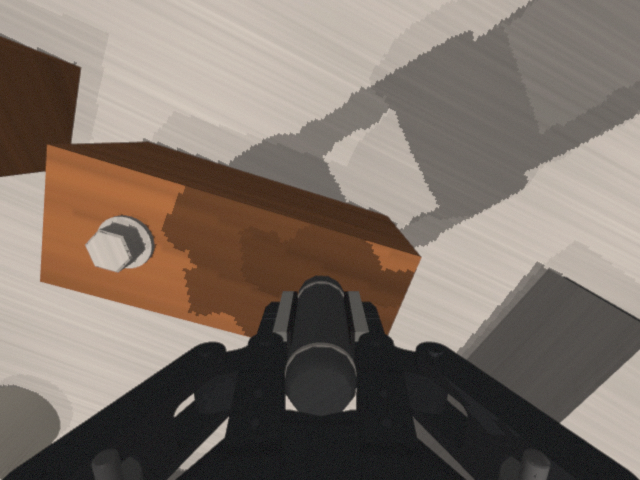

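drive_tool(
  motion=[
    [0.9, 0, -3, 0, 0, 0, 0],
    [0.9, 0, -5, 0, 0, 0, 0],
    [0.9, 0, -5.5, 0, 0, 0, 0],
    [0.9, 0, 0, 0, 0, 0, 0],
  ],
)

```text
t: 4.6
eef_pos: [0.4558, -0.1758, 0.2405]
orientation: [[0.906, 0.012, -0.424], [0.424, -0.008, 0.906], [0.007, -1.0, -0.012]]
wrist_force: [0.6, 0.6, -3.4]
finger_gap: 0.0216
```

```bash
python3 look.py w4; python3 - <<'E'
from h import *
plan([([.529,.06,.24],160)],.9)
E
```

```text
t 4.6 p [ 0.4558 -0.1758  0.2405] yaw 115.07 ydown [ 0.0116 -0.0075 -0.9999] F [ 0.6   0.61 -3.39] M [-0.02  0.04 -0.  ] gap 0.0216 q [ -35.3   -5.   104.9    0.    79.3 -150.4]
5 rows end [0.529 0.06  0.24 ]
[[0.9, 3.34, -0.07, 3.62, 0.002, -0.157, 0.0],
[0.9, 3.87, -0.06, 3.05, 0.001, -0.157, 0.0],
[0.9, 4.3, -0.06, 2.41, 0.002, -0.157, 0.001],
[0.9, 4.62, -0.05, 1.71, 0.001, -0.157, 0.0],
[0.9, 4.84, -0.06, 0.96, 0.002, -0.156, 0.001]]
```

View pics/w4.png

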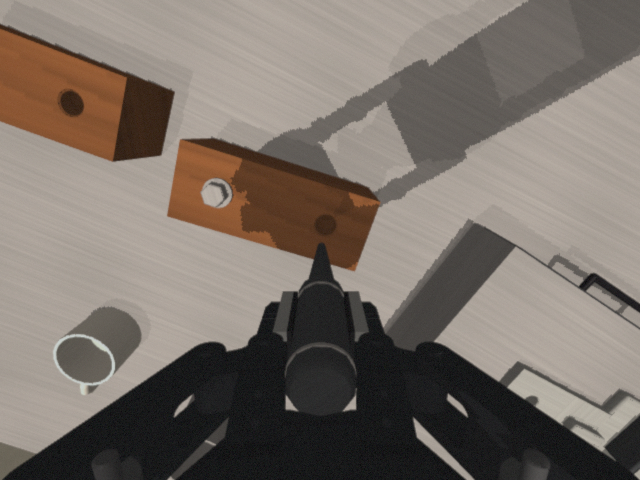

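The wrist view shows the drift tip at (321,245), the empty block hole at (325,225) and the foot hole at about (532,403).

```bash
python3 - <<'E'
from h import *
import pickle
s,o=pickle.load(open('w4.pkl','rb'))
T=np.array(s['T_tool_cam'])
for y in (.088,.094,.1): print(proj(s,T,[0,y,0]))
print(proj(s,T,[0,-.055,0]))
TT=camT(s,o);print('hole b',ray(s,TT,325.5,224.5,.09),'foot hole',ray(s,TT,532,402,.107))
im=s['img'];save('z1',cv2.resize(im[200:300,260:400],(800,571),interpolation=cv2.INTER_CUBIC))
save('z2',cv2.resize(im[340:460,460:600],(700,600),interpolation=cv2.INTER_CUBIC))
E
```

```text
(np.float64(319.02949808908966), np.float64(250.65910658658754))
(np.float64(319.06124566892805), np.float64(248.0577566729704))
(np.float64(319.09157104125404), np.float64(245.57294034737205))
(np.float64(317.27401714220605), np.float64(394.50062876818333))
hole b [ 0.4518216  -0.17339526  0.09      ] foot hole [0.52716603 0.09629756 0.107     ]
```

View pics/z1.png

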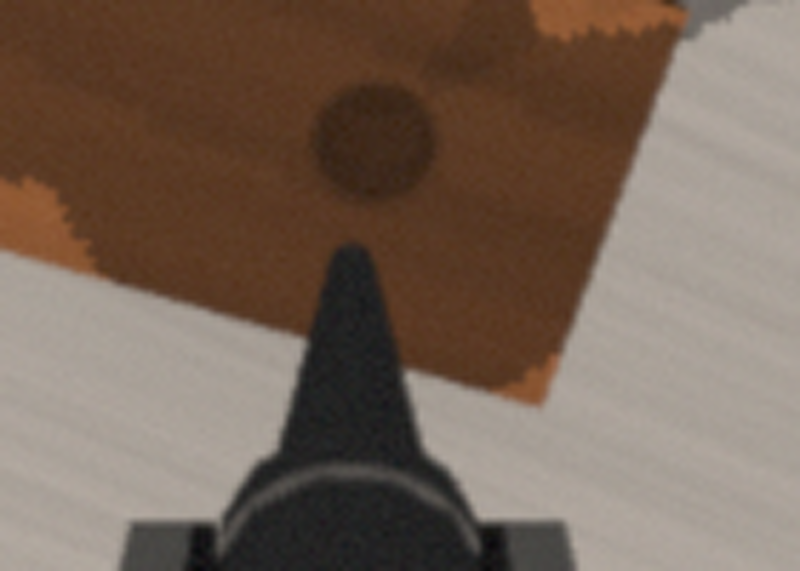

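View pics/z2.png

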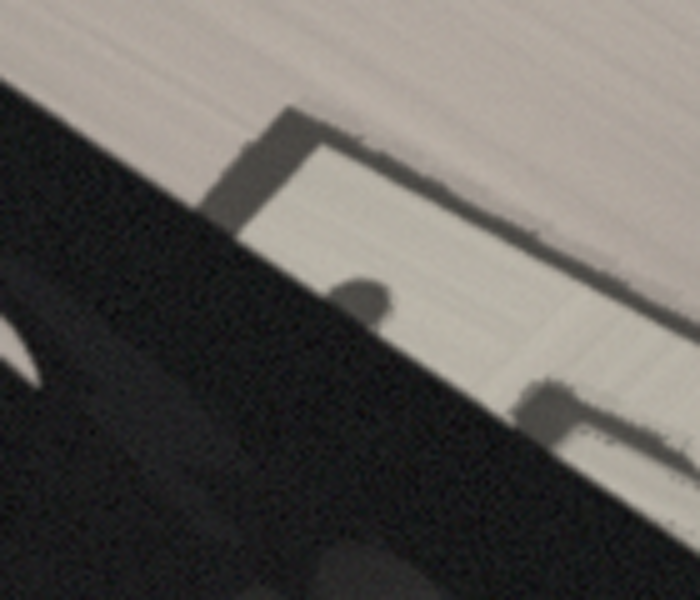

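drive_tool(
  motion=[
    [0.9, 3.35, 0, 3.6, 0.002, -0.157, 0],
    [0.9, 3.85, 0, 3.05, 0.002, -0.157, 0],
    [0.9, 4.3, 0, 2.4, 0.002, -0.157, 0],
    [0.9, 4.6, 0, 1.7, 0.002, -0.157, 0],
    [0.9, 4.8, 0, 1.0, 0.002, -0.157, 0],
    [0.9, 0, 0, 0, 0, 0, 0],
  ],
)

```text
t: 5.4
eef_pos: [0.5264, 0.063, 0.2327]
orientation: [[0.336, -0.009, -0.942], [0.942, 0.006, 0.336], [0.003, -1.0, 0.011]]
wrist_force: [-0.8, -0.3, -3.1]
finger_gap: 0.0215
```

```bash
python3 look.py w5
```

```text
t 5.4 p [0.5264 0.063  0.2327] yaw 160.35 ydown [-0.0091  0.0064 -0.9999] F [-0.81 -0.26 -3.12] M [-0.01  0.07 -0.01] gap 0.0215 q [  -6.4    2.7   98.2    0.3   79.6 -166.8]
```

View pics/w5.png

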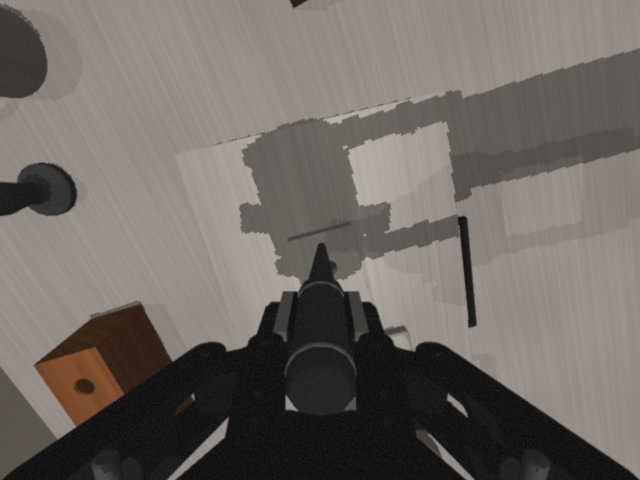

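```bash
python3 - <<'E'
from h import *
import pickle
s,o=pickle.load(open('w5.pkl','rb'))
TT=camT(s,o)
im=s['img'];save('z3',cv2.resize(im[200:320,260:400],(700,600),interpolation=cv2.INTER_CUBIC))
for p in [(331,267)]:print(ray(s,TT,*p,.107))
# foot outline from depth
c=cloud(s,TT);m=abs(c[...,2]-.107)<.004
print(m.sum())
E
```

```text
[0.52495597 0.09469874 0.107     ]
3365
```

View pics/z3.png

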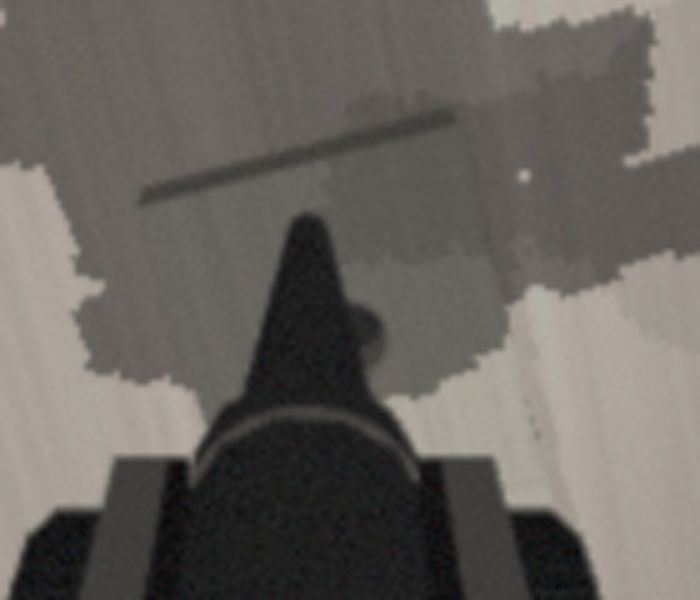

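```bash
python3 - <<'E'
from h import *
import pickle
for n,px in (('w5',(321.5,244.5)),('w4',(321.5,244.5))):
    s,o=pickle.load(open(n+'.pkl','rb'))
    TT=camT(s,o);R=np.array(o['orientation']);p=o['eef_pos']
    for L in (.093,.096): 
        t=ray(s,TT,*px,p[2]-L);print(n,L,t,'tool',R.T@(t-p))
s,o=pickle.load(open('w5.pkl','rb'));print(ray(s,camT(s,o),328.5,266,.107))
plan([([.527,.094,.232],160)],.9)
E
```

```text
w5 0.093 [0.52268241 0.062357   0.13970843] tool [-0.00216156  0.09302395  0.00228186]
w5 0.096 [0.52297133 0.06329336 0.13670843] tool [-0.00119135  0.09602709  0.00229235]
w4 0.093 [ 0.45324805 -0.17619259  0.14748421] tool [-0.00314035  0.0929646   0.00182208]
w4 0.096 [ 0.45415884 -0.1757935   0.14448421] tool [-0.00216816  0.09597185  0.00183274]
[0.52668916 0.09308171 0.107     ]
1 rows end [0.527 0.094 0.232]
[[0.9, 3.1, 0.11, 1.04, -0.01, 0.003, 0.002]]
```

drive_tool(
  motion=[
    [0.9, 3.15, 0.5, 0.8, -0.01, 0, 0],
    [0.9, 0, 1.5, 0, 0, 0, 0],
    [0.9, 0, 0, 0, 0, 0, 0],
  ],
)

```text
t: 5.82
eef_pos: [0.5291, 0.0913, 0.2129]
orientation: [[0.343, -0.0, -0.94], [0.94, 0.001, 0.343], [0.001, -1.0, 0.001]]
wrist_force: [-0.1, 0.2, -3.9]
finger_gap: 0.0217
```

```bash
python3 look.py w6; python3 - <<'E'
from h import *
import pickle
s,o=pickle.load(open('w6.pkl','rb'))
im=s['img'];save('z6',cv2.resize(im[200:320,260:400],(700,600),interpolation=cv2.INTER_CUBIC))
s=snapshot('scene');save('z6s',cv2.resize(s['img'][150:240,340:460],(800,600),interpolation=cv2.INTER_CUBIC))
s=snapshot('side');save('z6d',cv2.resize(s['img'][220:340,300:460],(800,600),interpolation=cv2.INTER_CUBIC))
E
```

```text
t 5.83 p [0.5291 0.0913 0.2129] yaw 159.97 ydown [-3.0e-04  1.1e-03 -1.0e+00] F [-0.12  0.18 -3.9 ] M [-0.   -0.01  0.05] gap 0.0217 q [-3.200e+00  4.300e+00  9.890e+01  1.000e-01  7.690e+01 -1.631e+02]
```

View pics/z6.png

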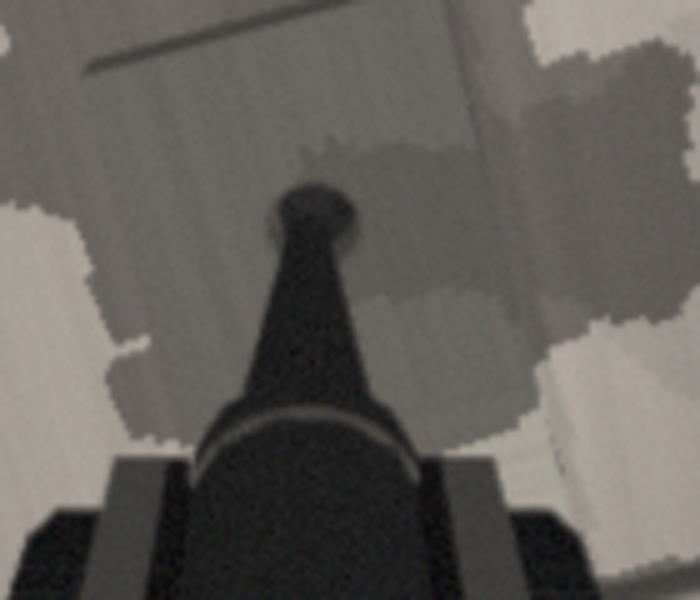

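View pics/z6s.png

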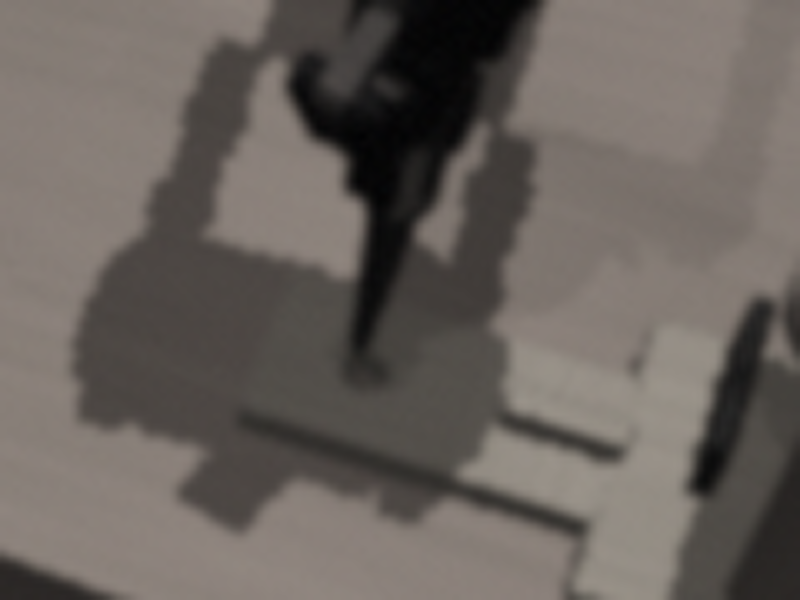

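View pics/z6d.png

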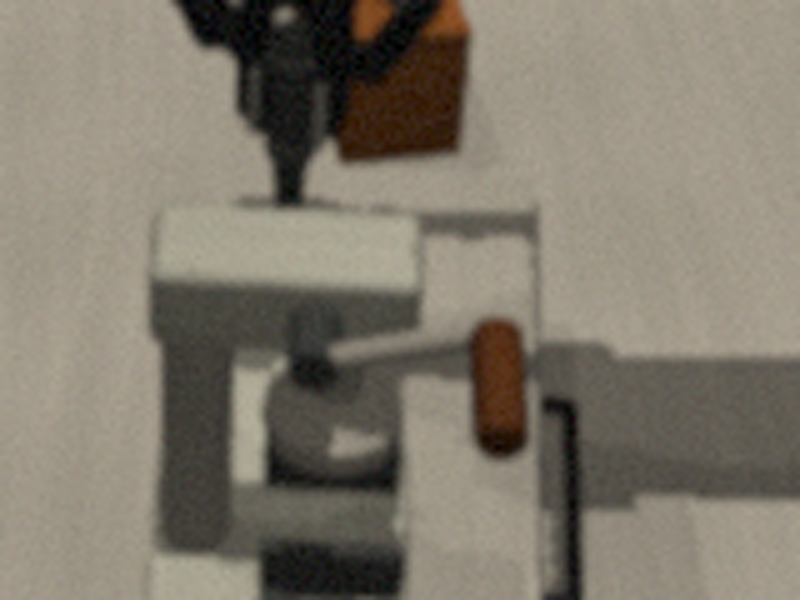

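Once straight down is allowed for, the tip at zoom (307,220) needs about 4 mm of +x in the tool frame to meet the hole centre at (315,224).

drive_tool(
  motion=[
    [0.9, 0.4, 0, 0.05, 0, 0, 0],
    [0.9, 0, 0.7, 0, 0, 0, 0],
    [0.9, 0, 0.5, 0, 0, 0, 0],
    [0.9, 0, 0, 0, 0, 0, 0],
  ],
)

```text
t: 6.48
eef_pos: [0.5314, 0.0963, 0.2029]
orientation: [[0.341, 0.004, -0.94], [0.94, 0.002, 0.341], [0.003, -1.0, -0.003]]
wrist_force: [0.3, -0.7, -3.6]
finger_gap: 0.0217
```

```bash
python3 look.py w7; python3 - <<'E'
from h import *
import pickle
s,o=pickle.load(open('w7.pkl','rb'))
im=s['img'];save('z7',cv2.resize(im[200:320,260:400],(700,600),interpolation=cv2.INTER_CUBIC))
s=snapshot('scene');save('z7s',cv2.resize(s['img'][150:240,340:460],(800,600),interpolation=cv2.INTER_CUBIC))
E
```

```text
t 6.47 p [0.5314 0.0963 0.2029] yaw 160.04 ydown [ 0.0037  0.0016 -1.    ] F [ 0.3  -0.71 -3.6 ] M [ 0.09 -0.04 -0.01] gap 0.0217 q [-2.600e+00  5.000e+00  9.920e+01  1.000e-01  7.560e+01 -1.627e+02]
```

View pics/z7.png

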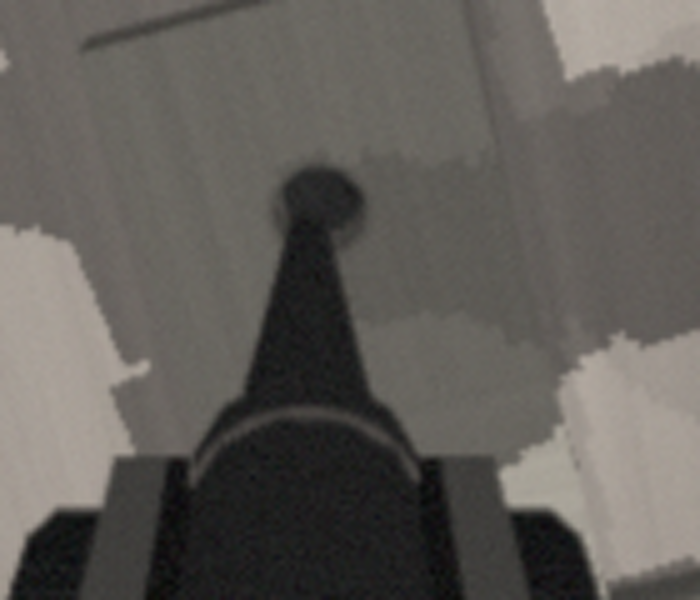

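View pics/z7s.png

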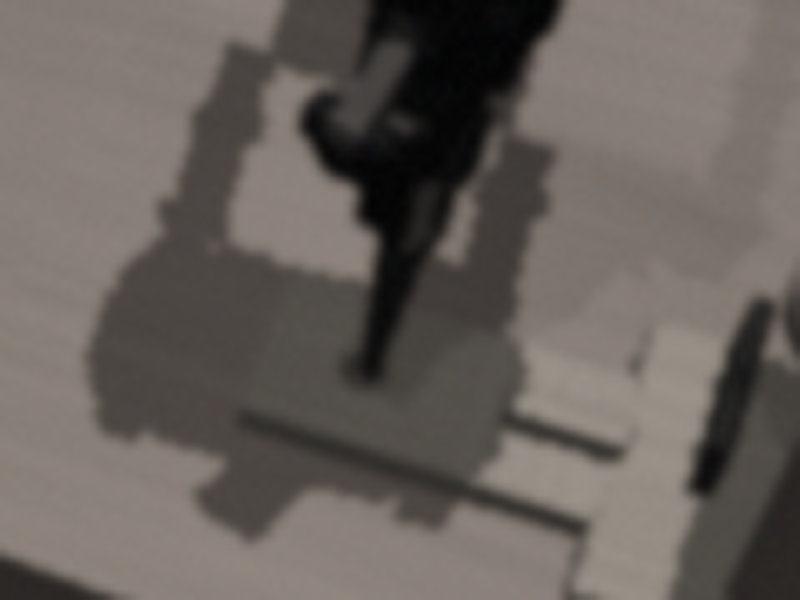

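Now the tip is about 1.5 mm too far in +x and 1.5 mm short in +z. I'll correct that and go in.

drive_tool(
  motion=[
    [0.9, -0.18, 0, 0.15, 0, 0, 0],
    [0.9, 0, 0, 0, 0, 0, 0],
    [0.9, 0, 0.3, 0, 0, 0, 0],
    [0.9, 0, 0.3, 0, 0, 0, 0],
    [0.9, 0, 0, 0, 0, 0, 0],
  ],
)

```text
t: 7.2
eef_pos: [0.5296, 0.0951, 0.1973]
orientation: [[0.341, 0.004, -0.94], [0.94, 0.002, 0.341], [0.003, -1.0, -0.004]]
wrist_force: [0.8, -0.2, -3.4]
finger_gap: 0.0217
```

```bash
python3 look.py w8; python3 - <<'E'
from h import *
import pickle
s,o=pickle.load(open('w8.pkl','rb'))
im=s['img'];save('z8',cv2.resize(im[200:320,260:400],(700,600),interpolation=cv2.INTER_CUBIC))
E
```

```text
t 7.2 p [0.5296 0.0951 0.1973] yaw 160.04 ydown [ 0.0044  0.0016 -1.    ] F [ 0.8  -0.16 -3.42] M [ 0.02  0.04 -0.04] gap 0.0217 q [-2.800e+00  5.000e+00  9.990e+01  1.000e-01  7.490e+01 -1.628e+02]
```

View pics/z8.png

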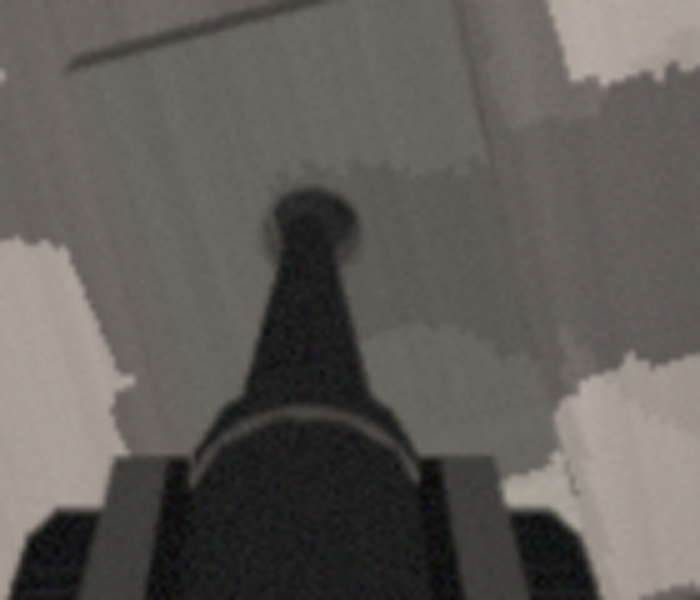

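The tip is in the foot's hole. Next I'll go down to the strip or slot floor.

drive_tool(
  motion=[
    [0.9, 0, 0.3, 0, 0, 0, 0],
    [0.9, 0, 0.3, 0, 0, 0, 0],
    [0.9, 0, 0.3, 0, 0, 0, 0],
    [0.9, 0, 0, 0, 0, 0, 0],
  ],
)

```text
t: 7.75
eef_pos: [0.5298, 0.0951, 0.1884]
orientation: [[0.341, 0.005, -0.94], [0.94, 0.002, 0.341], [0.003, -1.0, -0.004]]
wrist_force: [0.0, 0.3, -3.9]
finger_gap: 0.0217
```

drive_tool(
  motion=[
    [0.9, 0, 0.2, 0, 0, 0, 0],
    [0.9, 0, 0, 0, 0, 0, 0],
  ],
)

```text
t: 8.0
eef_pos: [0.5299, 0.0951, 0.1867]
orientation: [[0.341, 0.005, -0.94], [0.94, 0.002, 0.341], [0.003, -1.0, -0.004]]
wrist_force: [0.0, -0.4, -3.6]
finger_gap: 0.0216
```

drive_tool(
  motion=[
    [0.9, 0, 0.2, 0, 0, 0, 0],
    [0.9, 0, 0, 0, 0, 0, 0],
  ],
)

```text
t: 8.25
eef_pos: [0.5305, 0.0952, 0.1858]
orientation: [[0.341, 0.007, -0.94], [0.94, 0.002, 0.341], [0.004, -1.0, -0.006]]
wrist_force: [-1.6, 0.1, 3.5]
finger_gap: 0.0219
```

The tip touches the strip at TCP z ≈ 0.186. I'll feel along the slot towards its -x.

drive_tool(
  motion=[
    [0.9, -0.02, 0, 0.1, 0, 0, 0],
    [0.9, -0.02, 0, 0.1, 0, 0, 0],
    [0.9, -0.02, 0, 0.1, 0, 0, 0],
  ],
)

```text
t: 8.62
eef_pos: [0.5285, 0.0954, 0.1858]
orientation: [[0.341, 0.01, -0.94], [0.94, 0.001, 0.341], [0.004, -1.0, -0.009]]
wrist_force: [4.8, -0.2, 3.3]
finger_gap: 0.0214
```

drive_tool(
  motion=[
    [0.9, -0.02, 0, 0.1, 0, 0, 0],
    [0.9, -0.02, 0, 0.1, 0, 0, 0],
  ],
)

```text
t: 8.88
eef_pos: [0.5261, 0.0957, 0.1857]
orientation: [[0.341, 0.009, -0.94], [0.94, 0.001, 0.341], [0.004, -1.0, -0.008]]
wrist_force: [4.9, -0.7, 5.8]
finger_gap: 0.0216
```

drive_tool(
  motion=[
    [0.9, -0.02, 0, 0.1, 0, 0, 0],
    [0.9, -0.02, 0, 0.1, 0, 0, 0],
  ],
)

```text
t: 9.12
eef_pos: [0.5246, 0.096, 0.1857]
orientation: [[0.341, 0.01, -0.94], [0.94, 0.001, 0.341], [0.004, -1.0, -0.009]]
wrist_force: [8.3, -1.7, 2.8]
finger_gap: 0.022
```

drive_tool(
  motion=[
    [0.9, -0.02, 0, 0.1, 0, 0, 0],
    [0.9, -0.02, 0, 0.1, 0, 0, 0],
  ],
)

```text
t: 9.38
eef_pos: [0.5235, 0.096, 0.1857]
orientation: [[0.342, 0.013, -0.94], [0.94, 0.001, 0.342], [0.005, -1.0, -0.012]]
wrist_force: [9.3, -2.4, 0.6]
finger_gap: 0.0219
```

drive_tool(
  motion=[
    [0.9, -0.02, 0, 0.1, 0, 0, 0],
    [0.9, -0.02, 0, 0.1, 0, 0, 0],
  ],
)

```text
t: 9.62
eef_pos: [0.5207, 0.0964, 0.1854]
orientation: [[0.342, 0.01, -0.94], [0.94, 0.001, 0.342], [0.004, -1.0, -0.009]]
wrist_force: [7.1, -1.2, 1.9]
finger_gap: 0.022
```

drive_tool(
  motion=[
    [0.9, -0.02, 0, 0.1, 0, 0, 0],
    [0.9, -0.02, 0, 0.1, 0, 0, 0],
  ],
)

```text
t: 9.88
eef_pos: [0.5182, 0.0967, 0.1851]
orientation: [[0.341, 0.009, -0.94], [0.94, 0.001, 0.341], [0.004, -1.0, -0.008]]
wrist_force: [6.4, -1.1, 1.9]
finger_gap: 0.0218
```

```bash
python3 look.py w9; python3 - <<'E'
from h import *
import pickle
s,o=pickle.load(open('w9.pkl','rb'))
im=s['img'];save('z9',cv2.resize(im[200:320,260:400],(700,600),interpolation=cv2.INTER_CUBIC))
s=snapshot('scene');save('z9s',cv2.resize(s['img'][150:240,340:460],(800,600),interpolation=cv2.INTER_CUBIC))
E
```

```text
t 9.88 p [0.5182 0.0967 0.1851] yaw 160.03 ydown [ 9.1e-03  9.0e-04 -1.0e+00] F [ 6.36 -1.05  1.88] M [-0.4  -1.74  0.05] gap 0.0218 q [-2.600e+00  3.900e+00  1.025e+02  1.000e-01  7.310e+01 -1.627e+02]
```

View pics/z9.png

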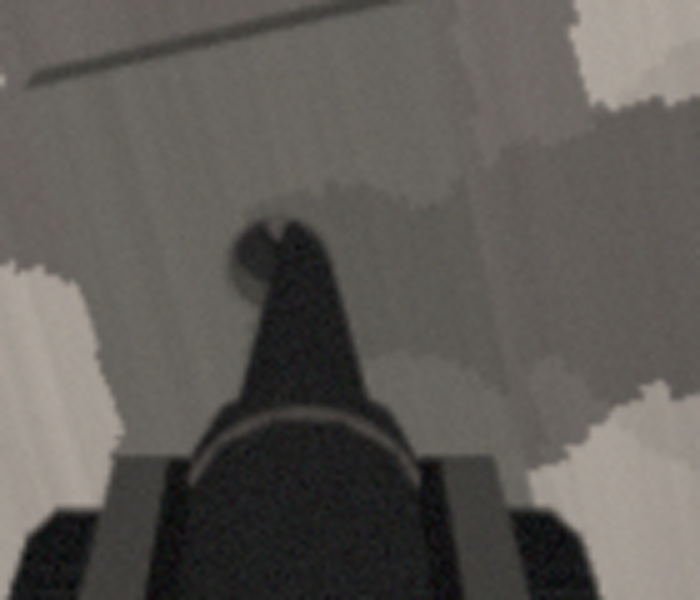

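View pics/z9s.png

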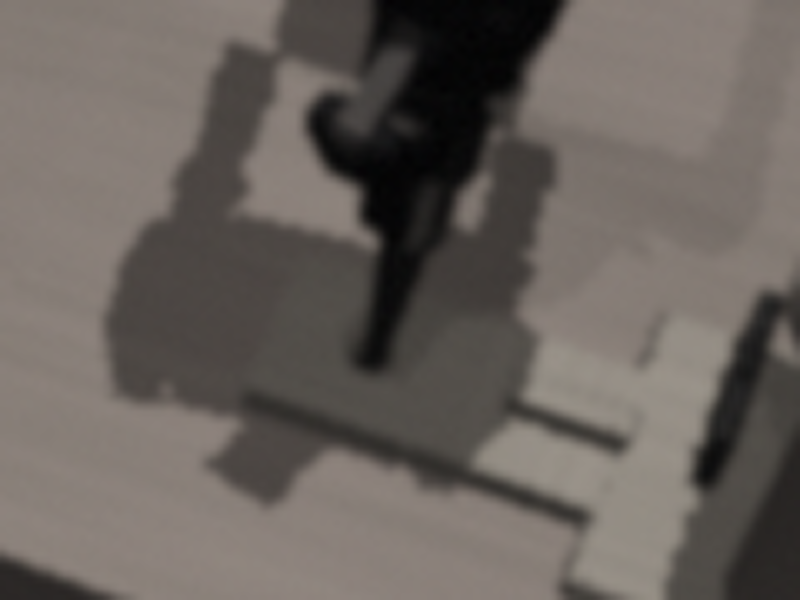

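drive_tool(
  motion=[
    [0.9, -0.02, 0.05, 0.1, 0, 0, 0],
    [0.9, -0.02, 0, 0.1, 0, 0, 0],
  ],
)

```text
t: 10.22
eef_pos: [0.5161, 0.097, 0.1844]
orientation: [[0.341, 0.009, -0.94], [0.94, 0.001, 0.341], [0.004, -1.0, -0.008]]
wrist_force: [6.4, -1.1, 1.1]
finger_gap: 0.0216
```

drive_tool(
  motion=[
    [0.9, -0.02, 0.05, 0.1, 0, 0, 0],
    [0.9, -0.02, 0, 0.1, 0, 0, 0],
  ],
)

```text
t: 10.48
eef_pos: [0.5141, 0.0973, 0.1839]
orientation: [[0.341, 0.009, -0.94], [0.94, 0.001, 0.341], [0.004, -1.0, -0.008]]
wrist_force: [6.9, -2.6, 0.9]
finger_gap: 0.0216
```

drive_tool(
  motion=[
    [0.9, -0.02, 0.05, 0.1, 0, 0, 0],
    [0.9, -0.02, 0, 0.1, 0, 0, 0],
  ],
)

```text
t: 10.72
eef_pos: [0.5128, 0.0974, 0.1836]
orientation: [[0.342, 0.011, -0.94], [0.94, 0.0, 0.342], [0.004, -1.0, -0.01]]
wrist_force: [10.6, -2.9, 0.3]
finger_gap: 0.022
```

drive_tool(
  motion=[
    [0.9, 0, 0.2, 0, 0, 0, 0],
    [0.9, 0, 0.1, 0, 0, 0, 0],
  ],
)

```text
t: 10.98
eef_pos: [0.5131, 0.0974, 0.1811]
orientation: [[0.341, 0.011, -0.94], [0.94, 0.0, 0.342], [0.004, -1.0, -0.01]]
wrist_force: [8.1, -3.1, 2.5]
finger_gap: 0.0217
```

```bash
python3 look.py w10; python3 - <<'E'
from h import *
import pickle
s,o=pickle.load(open('w10.pkl','rb'))
im=s['img'];save('z10',cv2.resize(im[200:320,260:400],(700,600),interpolation=cv2.INTER_CUBIC))
E
```

```text
t 10.97 p [0.5131 0.0974 0.1811] yaw 160.03 ydown [ 1.130e-02  3.000e-04 -9.999e-01] F [ 8.11 -3.05  2.48] M [-0.56 -2.08  0.07] gap 0.0217 q [  -2.6    3.3  103.6    0.    72.4 -162.6]
```

View pics/z10.png

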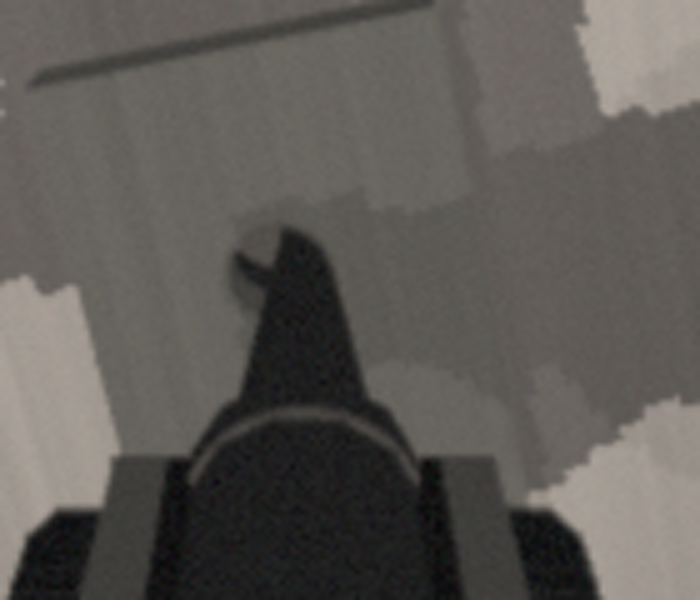

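It is dropping below the strip's top face, so the tip is in the strip's hole. I'll push down in small steps.

drive_tool(
  motion=[
    [0.9, 0, 0.2, 0, 0, 0, 0],
    [0.9, 0, 0.2, 0, 0, 0, 0],
  ],
)

```text
t: 11.28
eef_pos: [0.5133, 0.0973, 0.1773]
orientation: [[0.342, 0.012, -0.94], [0.94, 0.0, 0.342], [0.004, -1.0, -0.011]]
wrist_force: [8.5, -2.4, 3.4]
finger_gap: 0.0214
```

drive_tool(
  motion=[
    [0.9, 0, 0.2, 0, 0, 0, 0],
    [0.9, 0, 0.2, 0, 0, 0, 0],
  ],
)

```text
t: 11.52
eef_pos: [0.5136, 0.0972, 0.1735]
orientation: [[0.342, 0.012, -0.94], [0.94, 0.0, 0.342], [0.004, -1.0, -0.012]]
wrist_force: [10.1, -2.8, 2.6]
finger_gap: 0.0216
```

drive_tool(
  motion=[
    [0.9, 0, 0.2, 0, 0, 0, 0],
    [0.9, 0, 0.2, 0, 0, 0, 0],
  ],
)

```text
t: 11.78
eef_pos: [0.5139, 0.0972, 0.1696]
orientation: [[0.342, 0.013, -0.94], [0.94, -0.0, 0.342], [0.004, -1.0, -0.012]]
wrist_force: [10.6, -2.7, 2.8]
finger_gap: 0.0215
```

drive_tool(
  motion=[
    [0.9, 0, 0.2, 0, 0, 0, 0],
    [0.9, 0, 0.2, 0, 0, 0, 0],
  ],
)

```text
t: 12.02
eef_pos: [0.5141, 0.0971, 0.1658]
orientation: [[0.342, 0.014, -0.94], [0.94, -0.0, 0.342], [0.004, -1.0, -0.013]]
wrist_force: [9.9, -1.9, 3.6]
finger_gap: 0.0221
```

drive_tool(
  motion=[
    [0.9, 0, 0.2, 0, 0, 0, 0],
    [0.9, 0, 0.2, 0, 0, 0, 0],
  ],
)

```text
t: 12.28
eef_pos: [0.5144, 0.097, 0.162]
orientation: [[0.342, 0.014, -0.94], [0.94, -0.0, 0.342], [0.004, -1.0, -0.014]]
wrist_force: [11.2, -3.3, 3.9]
finger_gap: 0.0219
```

drive_tool(
  motion=[
    [0.9, 0, 0.2, 0, 0, 0, 0],
    [0.9, 0, 0.2, 0, 0, 0, 0],
  ],
)

```text
t: 12.52
eef_pos: [0.5147, 0.097, 0.1582]
orientation: [[0.342, 0.015, -0.94], [0.94, -0.0, 0.342], [0.005, -1.0, -0.014]]
wrist_force: [11.1, -3.7, 3.4]
finger_gap: 0.0221
```

drive_tool(
  motion=[
    [0.9, 0, 0.2, 0, 0, 0, 0],
    [0.9, 0, 0.2, 0, 0, 0, 0],
  ],
)

```text
t: 12.78
eef_pos: [0.515, 0.0969, 0.1544]
orientation: [[0.342, 0.016, -0.94], [0.94, -0.001, 0.342], [0.005, -1.0, -0.015]]
wrist_force: [11.3, -4.1, 4.5]
finger_gap: 0.0216
```

```bash
python3 look.py w11; python3 - <<'E'
from h import *
import pickle
s,o=pickle.load(open('w11.pkl','rb'))
im=s['img'];save('z11',cv2.resize(im[200:320,260:400],(700,600),interpolation=cv2.INTER_CUBIC))
E
```

```text
t 12.78 p [0.515  0.0969 0.1544] yaw 160.03 ydown [ 1.550e-02 -7.000e-04 -9.999e-01] F [11.29 -4.13  4.5 ] M [-0.86 -2.44  0.  ] gap 0.0216 q [  -2.6    5.   105.     0.    69.1 -162.6]
```

View pics/z11.png

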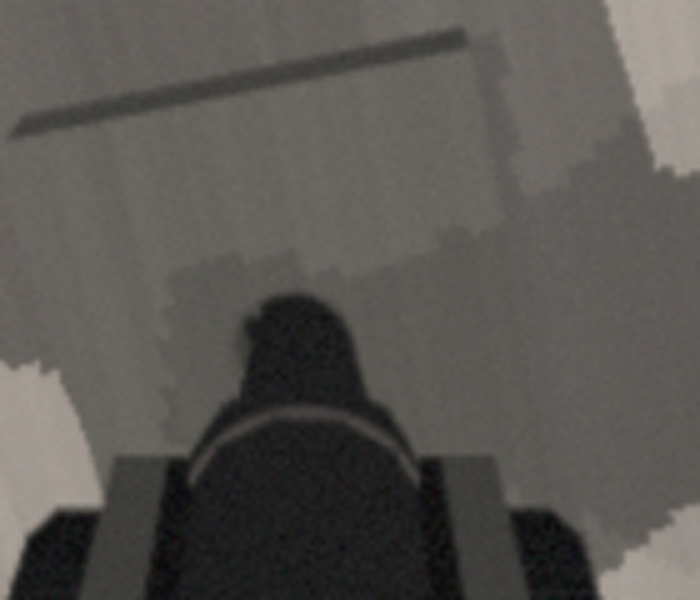

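drive_tool(
  motion=[
    [0.9, 0, 0.2, 0, 0, 0, 0],
    [0.9, 0, 0.2, 0, 0, 0, 0],
  ],
)

```text
t: 13.08
eef_pos: [0.5152, 0.0968, 0.1506]
orientation: [[0.341, 0.016, -0.94], [0.94, -0.001, 0.342], [0.005, -1.0, -0.015]]
wrist_force: [11.3, -3.9, 3.7]
finger_gap: 0.0218
```

drive_tool(
  motion=[
    [0.9, 0, 0.2, 0, 0, 0, 0],
    [0.9, 0, 0, 0, 0, 0, 0],
  ],
)

```text
t: 13.32
eef_pos: [0.5154, 0.0967, 0.1485]
orientation: [[0.342, 0.016, -0.94], [0.94, -0.001, 0.342], [0.005, -1.0, -0.016]]
wrist_force: [12.1, -4.8, 2.4]
finger_gap: 0.0216
```

drive_tool(
  motion=[
    [0.9, 0, 0.2, 0, 0, 0, 0],
    [0.9, 0, 0, 0, 0, 0, 0],
  ],
)

```text
t: 13.58
eef_pos: [0.5155, 0.0967, 0.1466]
orientation: [[0.342, 0.017, -0.94], [0.94, -0.001, 0.342], [0.005, -1.0, -0.016]]
wrist_force: [12.3, -4.2, 3.0]
finger_gap: 0.0219
```

drive_tool(
  motion=[
    [0.9, 0, 0.2, 0, 0, 0, 0],
    [0.9, 0, 0, 0, 0, 0, 0],
  ],
)

```text
t: 13.82
eef_pos: [0.5157, 0.0967, 0.1447]
orientation: [[0.342, 0.017, -0.94], [0.94, -0.001, 0.342], [0.005, -1.0, -0.016]]
wrist_force: [12.0, -4.9, 4.7]
finger_gap: 0.022
```

drive_tool(
  motion=[
    [0.9, 0, 0.2, 0, 0, 0, 0],
    [0.9, 0, 0, 0, 0, 0, 0],
  ],
)

```text
t: 14.08
eef_pos: [0.5158, 0.0966, 0.1429]
orientation: [[0.342, 0.017, -0.94], [0.94, -0.001, 0.342], [0.005, -1.0, -0.017]]
wrist_force: [12.2, -5.0, 4.2]
finger_gap: 0.0218
```

drive_tool(
  motion=[
    [0.9, 0, 0.2, 0, 0, 0, 0],
    [0.9, 0, 0, 0, 0, 0, 0],
  ],
)

```text
t: 14.32
eef_pos: [0.516, 0.0965, 0.1412]
orientation: [[0.342, 0.018, -0.94], [0.94, -0.001, 0.342], [0.005, -1.0, -0.017]]
wrist_force: [13.0, -6.2, 5.7]
finger_gap: 0.0221
```

drive_tool(
  motion=[
    [0.9, 0, 0.2, 0, 0, 0, 0],
    [0.9, 0, 0, 0, 0, 0, 0],
  ],
)

```text
t: 14.58
eef_pos: [0.5162, 0.0966, 0.1401]
orientation: [[0.341, 0.018, -0.94], [0.94, -0.001, 0.341], [0.005, -1.0, -0.017]]
wrist_force: [9.2, -5.4, 11.4]
finger_gap: 0.0216
```

drive_tool(
  motion=[
    [0.9, 0, 0.15, 0, 0, 0, 0],
    [0.9, 0, 0, 0, 0, 0, 0],
  ],
)

```text
t: 14.82
eef_pos: [0.5163, 0.0966, 0.1396]
orientation: [[0.341, 0.018, -0.94], [0.94, -0.002, 0.341], [0.005, -1.0, -0.017]]
wrist_force: [6.5, -5.3, 17.8]
finger_gap: 0.0217
```

drive_tool(
  motion=[
    [0.9, 0, 0.1, 0, 0, 0, 0],
    [0.9, 0, 0, 0, 0, 0, 0],
  ],
)

```text
t: 15.08
eef_pos: [0.5164, 0.0966, 0.1393]
orientation: [[0.341, 0.018, -0.94], [0.94, -0.002, 0.341], [0.005, -1.0, -0.017]]
wrist_force: [3.8, -3.9, 21.6]
finger_gap: 0.0216
```

drive_tool(
  motion=[
    [0.9, 0, 0.1, 0, 0, 0, 0],
    [0.9, 0, 0, 0, 0, 0, 0],
    [0.9, 0, 0, 0, 0, 0, 0],
    [0.9, 0, 0, 0, 0, 0, 0],
  ],
)

```text
t: 15.58
eef_pos: [0.5164, 0.0966, 0.139]
orientation: [[0.341, 0.018, -0.94], [0.94, -0.002, 0.341], [0.005, -1.0, -0.018]]
wrist_force: [3.6, -4.2, 26.2]
finger_gap: 0.0217
```

```bash
python3 look.py w12; python3 - <<'E'
from h import *
import pickle
s=snapshot('scene');save('z12s',cv2.resize(s['img'][150:240,340:460],(800,600),interpolation=cv2.INTER_CUBIC))
E
```

```text
t 15.57 p [0.5164 0.0966 0.139 ] yaw 160.05 ydown [ 0.0181 -0.0017 -0.9998] F [ 3.6  -4.23 26.21] M [-1.12 -0.72 -0.05] gap 0.0217 q [-2.600e+00  6.200e+00  1.056e+02 -1.000e-01  6.720e+01 -1.626e+02]
```

View pics/w12.png

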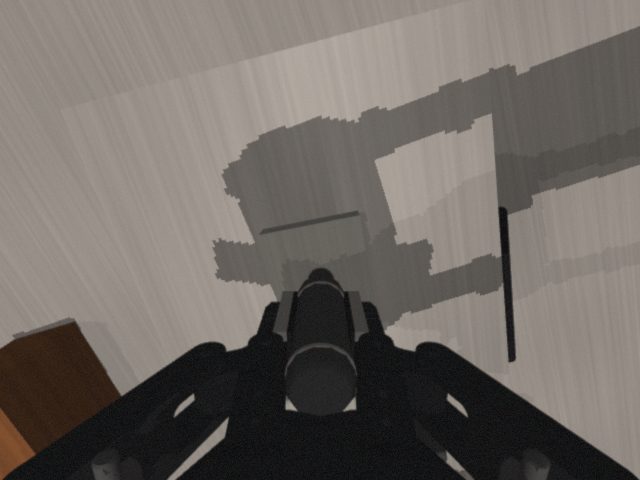

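View pics/z12s.png

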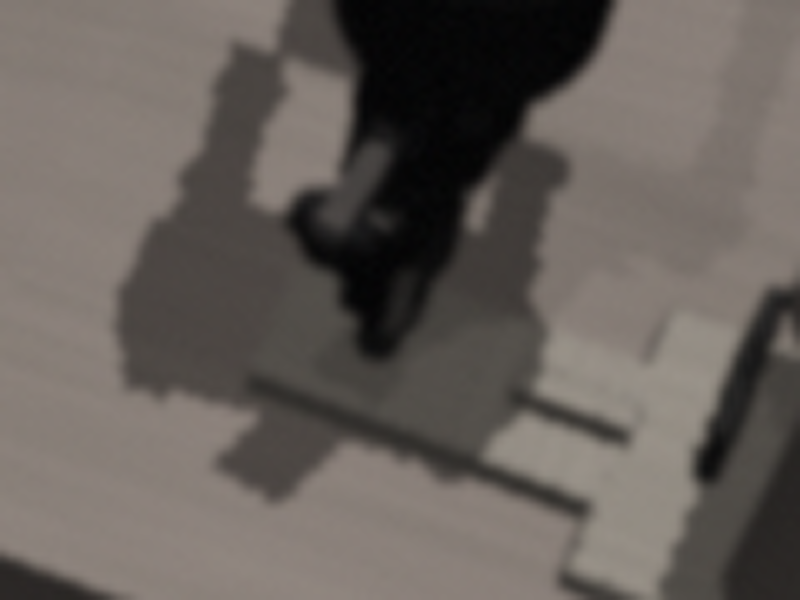

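The drift is snug at about 62 mm deep under a net push of about 30 N. Now I'll draw it straight up.

drive_tool(
  motion=[
    [0.9, 0, -0.5, 0, 0, 0, 0],
    [0.9, 0, -0.4, 0, 0, 0, 0],
    [0.9, 0, -0.4, 0, 0, 0, 0],
  ],
)

```text
t: 16.05
eef_pos: [0.5151, 0.0965, 0.1452]
orientation: [[0.342, 0.016, -0.94], [0.94, -0.001, 0.342], [0.005, -1.0, -0.015]]
wrist_force: [18.2, -3.0, -11.4]
finger_gap: 0.0214
```

drive_tool(
  motion=[
    [0.9, 0, -0.5, 0, 0, 0, 0],
    [0.9, 0, -0.5, 0, 0, 0, 0],
  ],
)

```text
t: 16.3
eef_pos: [0.5143, 0.0968, 0.1554]
orientation: [[0.342, 0.014, -0.94], [0.94, -0.001, 0.342], [0.004, -1.0, -0.013]]
wrist_force: [15.5, -4.0, -10.7]
finger_gap: 0.0221
```

drive_tool(
  motion=[
    [0.9, 0.05, -0.1, -0.2, 0, 0, 0],
    [0.9, 0.05, 0, -0.1, 0, 0, 0],
  ],
)

```text
t: 16.55
eef_pos: [0.5153, 0.097, 0.1563]
orientation: [[0.341, 0.008, -0.94], [0.94, -0.0, 0.341], [0.003, -1.0, -0.008]]
wrist_force: [6.8, -4.2, -2.9]
finger_gap: 0.022
```

drive_tool(
  motion=[
    [0.9, 0, -0.4, -0.05, 0, 0, 0],
    [0.9, 0, -0.4, 0, 0, 0, 0],
  ],
)

```text
t: 16.8
eef_pos: [0.5148, 0.0971, 0.1632]
orientation: [[0.342, 0.006, -0.94], [0.94, 0.0, 0.342], [0.002, -1.0, -0.006]]
wrist_force: [7.7, -2.7, -6.7]
finger_gap: 0.0216
```

drive_tool(
  motion=[
    [0.9, -0.02, 0, -0.15, 0, 0, 0],
    [0.9, 0, 0, 0, 0, 0, 0],
  ],
)

```text
t: 17.05
eef_pos: [0.5153, 0.097, 0.1637]
orientation: [[0.341, 0.004, -0.94], [0.94, 0.001, 0.341], [0.003, -1.0, -0.003]]
wrist_force: [4.6, -2.7, -3.5]
finger_gap: 0.0212
```

drive_tool(
  motion=[
    [0.9, 0, -0.5, 0, 0, 0, 0],
    [0.9, 0, -0.5, 0, 0, 0, 0],
  ],
)

```text
t: 17.3
eef_pos: [0.5148, 0.0971, 0.1734]
orientation: [[0.341, 0.002, -0.94], [0.94, 0.002, 0.341], [0.002, -1.0, -0.002]]
wrist_force: [3.0, -1.6, -4.9]
finger_gap: 0.0215
```

Forces are low now, so I'll withdraw fully and look.

drive_tool(
  motion=[
    [0.9, 0, -0.8, -0.05, 0, 0, 0],
    [0.9, 0, -1, 0, 0, 0, 0],
    [0.9, 0, -1.5, 0, 0, 0, 0],
    [0.9, 0, -2.0, 0, 0, 0, 0],
    [0.9, -2, -2, 0, 0, 0, 0],
    [0.9, -2, 0, 0, 0, 0, 0],
    [0.9, 0, 0, 0, 0, 0, 0],
  ],
)

```text
t: 18.18
eef_pos: [0.5021, 0.0586, 0.2486]
orientation: [[0.343, 0.006, -0.939], [0.939, 0.002, 0.343], [0.003, -1.0, -0.005]]
wrist_force: [0.1, -0.8, -3.3]
finger_gap: 0.0218
```

```bash
python3 look.py w13; python3 - <<'E'
from h import *
import pickle
s=snapshot('scene');save('z13s',cv2.resize(s['img'][150:240,340:460],(800,600),interpolation=cv2.INTER_CUBIC));pickle.dump(s,open('s13.pkl','wb'))
s,o=pickle.load(open('w13.pkl','rb'))
im=s['img'];save('z13',cv2.resize(im[220:340,260:400],(700,600),interpolation=cv2.INTER_CUBIC))
plan([([.454,-.174,.25],115)],.9)
E
```

```text
t 18.18 p [0.5021 0.0586 0.2486] yaw 159.95 ydown [ 0.0059  0.0016 -1.    ] F [ 0.06 -0.8  -3.34] M [ 0.02 -0.04 -0.02] gap 0.0218 q [-7.100e+00 -2.300e+00  1.015e+02  1.000e-01  8.060e+01 -1.671e+02]
5 rows end [ 0.454 -0.174  0.25 ]
[[0.9, -4.72, -0.06, -0.69, 0.0, 0.157, 0.001],
[0.9, -4.55, -0.05, -1.42, 0.001, 0.157, 0.001],
[0.9, -4.28, -0.05, -2.11, 0.0, 0.157, 0.001],
[0.9, -3.89, -0.04, -2.76, 0.001, 0.157, 0.001],
[0.9, -3.41, -0.05, -3.33, 0.0, 0.158, 0.001]]
```

View pics/z13.png

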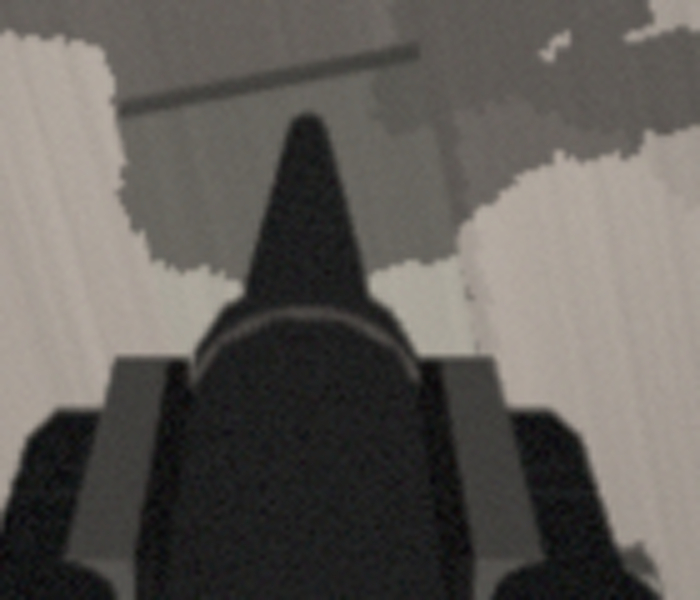

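View pics/z13s.png

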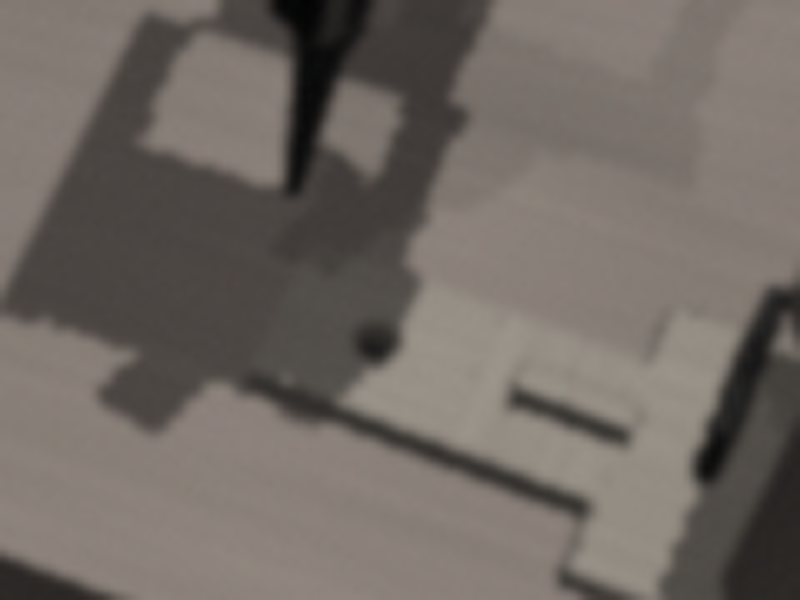

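drive_tool(
  motion=[
    [0.9, -4.7, 0, -0.7, 0, 0.157, 0],
    [0.9, -4.55, 0, -1.4, 0, 0.157, 0],
    [0.9, -4.3, 0, -2.1, 0, 0.157, 0],
    [0.9, -3.9, 0, -2.8, 0, 0.157, 0],
    [0.9, -3.4, 0, -3.3, 0, 0.157, 0],
    [0.9, 0, 0, 0, 0, 0, 0],
  ],
)

```text
t: 19.02
eef_pos: [0.4538, -0.1762, 0.2469]
orientation: [[0.908, 0.005, -0.42], [0.42, 0.001, 0.908], [0.005, -1.0, -0.001]]
wrist_force: [0.0, 0.2, -3.2]
finger_gap: 0.0217
```

```bash
python3 look.py w14; python3 - <<'E'
from h import *
plan([([.4546,-.1747,.2],115.1)],.9)
E
```

```text
t 19.02 p [ 0.4538 -0.1762  0.2469] yaw 114.82 ydown [ 0.0049  0.0014 -1.    ] F [ 0.04  0.24 -3.23] M [ 0.04 -0.04  0.01] gap 0.0217 q [ -35.6   -5.1  104.3    0.2   80.6 -150.5]
1 rows end [ 0.4546 -0.1747  0.2   ]
[[0.9, 0.02, 4.68, -0.03, 0.0, -0.002, 0.006]]
```

View pics/w14.png

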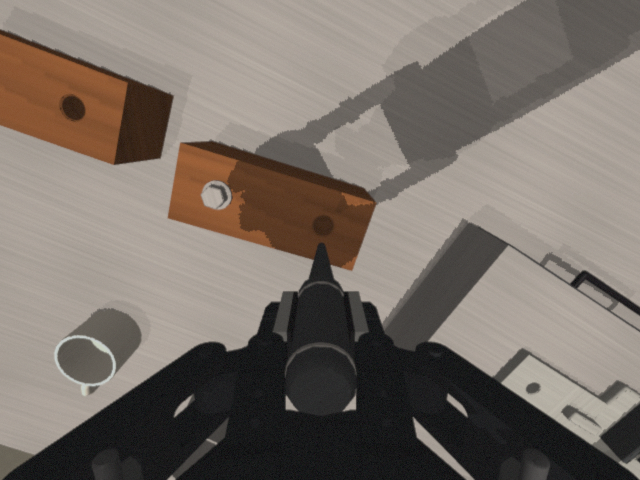

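drive_tool(
  motion=[
    [0.9, 0, 4.5, 0, 0, 0, 0],
    [0.9, 0, 0, 0, 0, 0, 0],
  ],
)

```text
t: 19.32
eef_pos: [0.4524, -0.171, 0.1985]
orientation: [[0.905, -0.002, -0.426], [0.426, 0.007, 0.905], [0.002, -1.0, 0.007]]
wrist_force: [-0.4, 0.6, -3.4]
finger_gap: 0.0218
```

```bash
python3 look.py w15; python3 - <<'E'
from h import *
import pickle
s,o=pickle.load(open('w15.pkl','rb'))
im=s['img'];save('z15',cv2.resize(im[200:320,260:400],(700,600),interpolation=cv2.INTER_CUBIC))
E
```

```text
t 19.32 p [ 0.4524 -0.171   0.1985] yaw 115.21 ydown [-0.0018  0.0073 -1.    ] F [-0.44  0.59 -3.38] M [0.06 0.04 0.01] gap 0.0218 q [ -35.3   -2.9  107.8    0.3   75.4 -150.5]
```

View pics/z15.png

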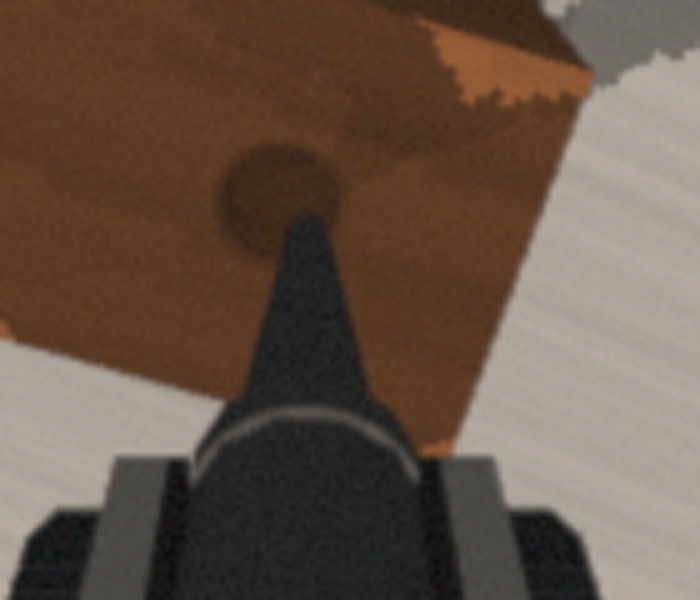

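drive_tool(
  motion=[
    [0.9, 0.04, 0, -0.42, -0.007, 0, 0],
    [0.9, 0, 0, 0, 0, 0, 0],
  ],
)

```text
t: 19.62
eef_pos: [0.4577, -0.1783, 0.2038]
orientation: [[0.906, 0.011, -0.424], [0.424, -0.007, 0.906], [0.007, -1.0, -0.011]]
wrist_force: [0.1, -0.6, -3.1]
finger_gap: 0.0217
```

```bash
python3 look.py w16; python3 - <<'E'
from h import *
import pickle
s,o=pickle.load(open('w16.pkl','rb'))
im=s['img'];save('z16',cv2.resize(im[200:320,260:400],(700,600),interpolation=cv2.INTER_CUBIC))
E
```

```text
t 19.62 p [ 0.4577 -0.1783  0.2038] yaw 115.1 ydown [ 0.0111 -0.0067 -0.9999] F [ 0.08 -0.55 -3.09] M [-0.05  0.01  0.01] gap 0.0217 q [-3.540e+01 -2.800e+00  1.071e+02  1.000e-01  7.500e+01 -1.506e+02]
```

View pics/z16.png

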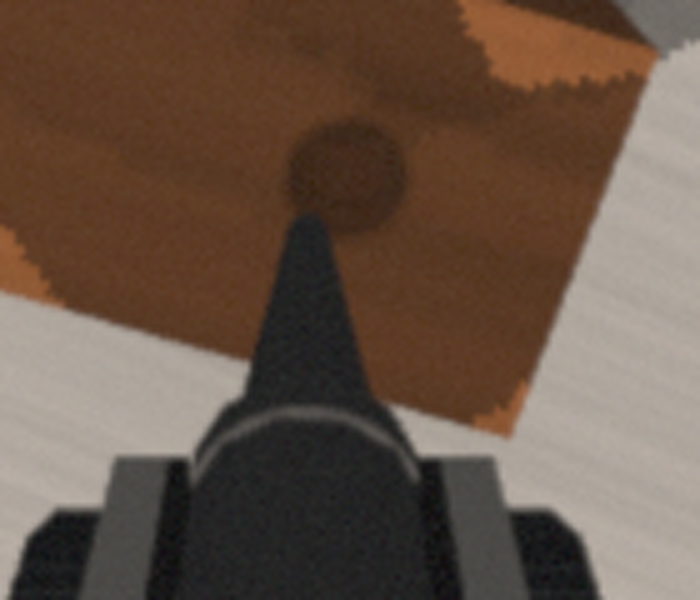

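drive_tool(
  motion=[
    [0.9, 0, 0, 0, 0, 0, 0],
    [0.9, 0, 0, 0, 0, 0, 0],
  ],
)

```text
t: 19.92
eef_pos: [0.4566, -0.1779, 0.2022]
orientation: [[0.906, 0.009, -0.423], [0.424, -0.005, 0.906], [0.006, -1.0, -0.008]]
wrist_force: [0.1, 0.6, -3.2]
finger_gap: 0.0218
```

```bash
python3 - <<'E'
from h import *
st();plan([([.4546,-.1747,.19],115.1)],.9)
E
```

```text
t 19.93 p [ 0.4566 -0.1779  0.2022] yaw 115.06 ydown [ 0.0086 -0.0049 -1.    ] F [ 0.12  0.64 -3.2 ] M [-0.03  0.09 -0.01] gap 0.0218 q [-3.550e+01 -2.800e+00  1.072e+02  1.000e-01  7.500e+01 -1.506e+02]
1 rows end [ 0.4546 -0.1747  0.19  ]
[[0.9, -0.05, 1.22, 0.38, 0.008, -0.001, 0.006]]
```

drive_tool(
  motion=[
    [0.9, -0.05, 0.5, 0.37, 0.008, 0, 0.006],
    [0.9, 0, 0, 0, 0, 0, 0],
    [0.9, 0, 0, 0, 0, 0, 0],
    [0.9, 0, 0, 0, 0, 0, 0],
  ],
)

```text
t: 20.42
eef_pos: [0.4546, -0.1747, 0.197]
orientation: [[0.906, -0.0, -0.424], [0.424, -0.0, 0.906], [-0.0, -1.0, -0.0]]
wrist_force: [0.9, -0.4, -4.4]
finger_gap: 0.0218
```

```bash
python3 look.py w17; python3 - <<'E'
from h import *
import pickle
s,o=pickle.load(open('w17.pkl','rb'))
im=s['img'];save('z17',cv2.resize(im[200:320,260:400],(700,600),interpolation=cv2.INTER_CUBIC))
E
```

```text
t 20.43 p [ 0.4546 -0.1747  0.197 ] yaw 115.06 ydown [-3.e-04 -2.e-04 -1.e+00] F [ 0.87 -0.37 -4.41] M [-0.02  0.01 -0.06] gap 0.0218 q [ -35.3   -2.5  107.5   -0.    75.  -150.3]
```

View pics/z17.png

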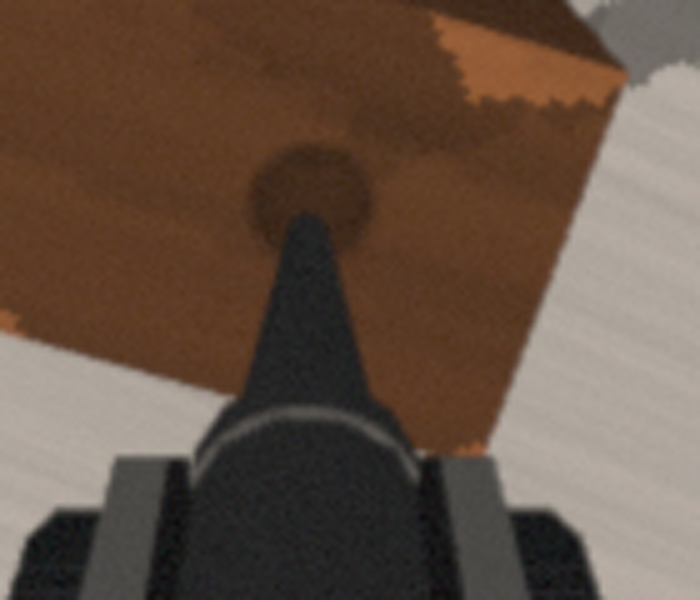

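The tip is over the hole centre at zoom (310,200). Lowering.

drive_tool(
  motion=[
    [0.9, 0, 1.5, 0, 0, 0, 0],
    [0.9, 0, 2, 0, 0, 0, 0],
    [0.9, 0, 2, 0, 0, 0, 0],
    [0.9, 0, 2, 0, 0, 0, 0],
    [0.9, 0, 1, 0, 0, 0, 0],
    [0.9, 0, 0, 0, 0, 0, 0],
  ],
)

```text
t: 21.22
eef_pos: [0.4539, -0.1742, 0.1109]
orientation: [[0.906, -0.002, -0.424], [0.424, 0.001, 0.906], [-0.001, -1.0, 0.002]]
wrist_force: [-0.5, -0.4, -3.1]
finger_gap: 0.0219
```

drive_tool(
  motion=[
    [0.9, 0, 0.5, 0, 0, 0, 0],
    [0.9, 0, 0.3, 0, 0, 0, 0],
    [0.9, 0, 0, 0, 0, 0, 0],
  ],
)

```text
t: 21.6
eef_pos: [0.4546, -0.1747, 0.104]
orientation: [[0.906, -0.0, -0.424], [0.424, -0.0, 0.906], [-0.0, -1.0, -0.0]]
wrist_force: [0.5, 1.4, -4.0]
finger_gap: 0.0214
```

drive_tool(
  motion=[
    [0.9, 0, 0.2, 0, 0, 0, 0],
    [0.9, 0, 0, 0, 0, 0, 0],
  ],
)

```text
t: 21.85
eef_pos: [0.4546, -0.1746, 0.102]
orientation: [[0.906, -0.0, -0.424], [0.424, 0.0, 0.906], [-0.0, -1.0, 0.0]]
wrist_force: [-0.5, 1.2, -2.2]
finger_gap: 0.0213
```

drive_tool(
  motion=[
    [-0.2, 0, 0, 0, 0, 0, 0],
    [-0.2, 0, 0, 0, 0, 0, 0],
    [-0.2, 0, 0, 0, 0, 0, 0],
    [-0.2, 0, -2, 0, 0, 0, 0],
    [-0.2, 0, -5, 0, 0, 0, 0],
    [-0.2, 0, -4, 0, 0, 0, 0],
    [-0.2, 0, 0, 0, 0, 0, 0],
  ],
)

```text
t: 22.72
eef_pos: [0.4567, -0.1762, 0.2162]
orientation: [[0.906, 0.007, -0.424], [0.424, -0.005, 0.906], [0.004, -1.0, -0.007]]
wrist_force: [-0.3, 0.1, 0.0]
finger_gap: 0.0514
```

```bash
python3 look.py w18
```

```text
t 22.73 p [ 0.4567 -0.1762  0.2162] yaw 115.06 ydown [ 0.0065 -0.0051 -1.    ] F [-0.26  0.12  0.03] M [ 0.02  0.06 -0.04] gap 0.0514 q [ -35.3   -3.5  106.3   -0.    76.7 -150.3]
```

View pics/w18.png

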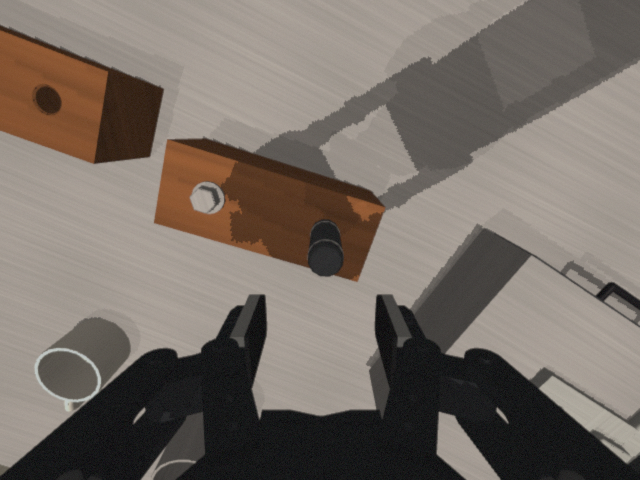

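The drift stands in the block's hole, with its top at (325,258). Now the bolt head at (207,197): I need its flats' angle.

```bash
python3 - <<'E'
from h import *
import pickle
s,o=pickle.load(open('w18.pkl','rb'))
st();plan([([.465,-.272,.17],110)],-.2)
E
```

```text
t 22.77 p [ 0.4555 -0.1754  0.2137] yaw 115.06 ydown [ 0.0028 -0.0025 -1.    ] F [-0.81 -0.04 -0.24] M [ 0.02 -0.01  0.03] gap 0.0511 q [ -35.3   -3.4  106.5   -0.    76.7 -150.3]
2 rows end [ 0.4651 -0.272   0.17  ]
[[-0.2, -1.62, 2.2, -4.57, 0.002, 0.044, 0.001],
[-0.2, -1.41, 2.19, -4.64, 0.001, 0.044, 0.001]]
```

drive_tool(
  motion=[
    [-0.2, -1.6, 2.2, -4.6, 0, 0.044, 0],
    [-0.2, -1.4, 2.2, -4.6, 0, 0.044, 0],
    [-0.2, 0, 0, 0, 0, 0, 0],
    [-0.2, 0, 0, 0, 0, 0, 0],
  ],
)

```text
t: 23.28
eef_pos: [0.4637, -0.2702, 0.1668]
orientation: [[0.94, -0.002, -0.342], [0.342, 0.002, 0.94], [-0.001, -1.0, 0.003]]
wrist_force: [0.2, 0.1, -1.0]
finger_gap: 0.0511
```

```bash
python3 look.py w19; python3 - <<'E'
from h import *
import pickle
s,o=pickle.load(open('w19.pkl','rb'))
T=camT(s,o)
print(proj(s,T,[.465,-.272,.106]))
c=cloud(s,T);d=np.hypot(c[...,0]-.465,c[...,1]+.272)
m=((d<.02)&(c[...,2]>.102)).astype(np.uint8);P=c[m>0];print(m.sum(),P.mean(0))
u,v=[int(x) for x in proj(s,T,[.465,-.272,.1])]
save('z19',cv2.resize(s['img'][v-40:v+40,u-50:u+50],(750,600),interpolation=cv2.INTER_CUBIC));print(u,v)
cs,_=cv2.findContours(m,cv2.RETR_EXTERNAL,cv2.CHAIN_APPROX_NONE)
k=max(cs,key=cv2.contourArea)
W=np.array([ray(s,T,x,y,.106)[:2] for x,y in k[:,0]])
cen=W.mean(0);a=np.degrees(np.arctan2(*(W-cen).T[::-1]));r=np.hypot(*(W-cen).T)
print(cen,r.min(),r.max())
# 6-fold harmonic phase
f=np.sum((r-r.mean())*np.exp(6j*np.radians(a)));print('vertex angle mod 60',np.degrees(np.angle(f))/6,abs(f)/len(r))
# min width
best=min(range(0,180),key=lambda t:np.ptp(W@[np.cos(np.radians(t)),np.sin(np.radians(t))]));print('minwidth dir',best,[ (t,round(1000*np.ptp(W@[np.cos(np.radians(t)),np.sin(np.radians(t))]),1)) for t in range(0,180,10)])
E
```

```text
t 23.27 p [ 0.4637 -0.2702  0.1668] yaw 110.02 ydown [-0.0021  0.0019 -1.    ] F [ 0.19  0.08 -0.99] M [-0.   -0.01 -0.02] gap 0.0511 q [ -43.1    6.9  101.5   -0.    71.8 -153.2]
(np.float64(315.4841450219046), np.float64(265.2974767611237))
7704 [ 0.45339998 -0.27390336  0.23819438]
315 262
[ 0.6065137  -0.21769877] 0.02723778183725025 0.05499677871677135
vertex angle mod 60 20.81305488175386 0.0006747345145207183
minwidth dir 20 [(0, np.float64(92.8)), (10, np.float64(83.4)), (20, np.float64(71.7)), (30, np.float64(84.6)), (40, np.float64(95.0)), (50, np.float64(102.5)), (60, np.float64(106.9)), (70, np.float64(108.0)), (80, np.float64(106.0)), (90, np.float64(101.0)), (100, np.float64(93.3)), (110, np.float64(90.8)), (120, np.float64(87.4)), (130, np.float64(95.6)), (140, np.float64(101.1)), (150, np.float64(103.6)), (160, np.float64(103.1)), (170, np.float64(99.5))]
```

View pics/z19.png

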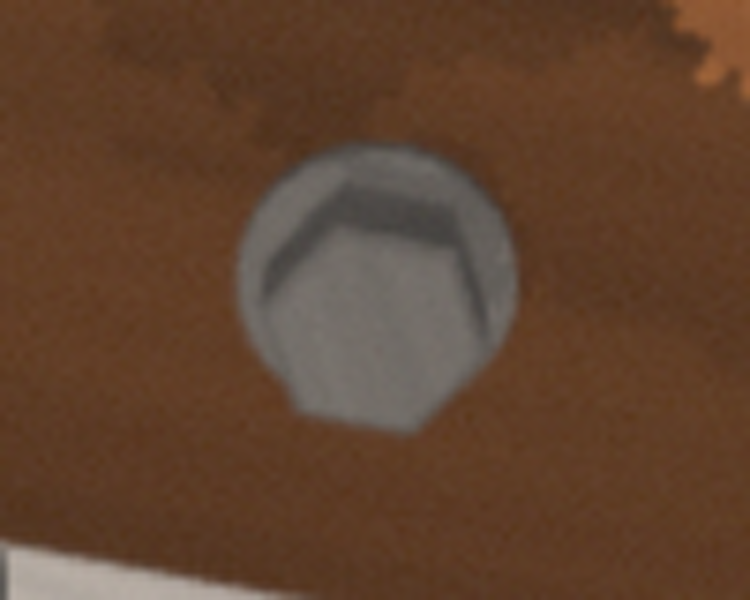

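```bash
python3 - <<'E'
from h import *
st();plan([([.465,-.272,.14],68.5)],0.1)
E
```

```text
t 23.32 p [ 0.4641 -0.2701  0.1675] yaw 110.06 ydown [-1.1e-03  9.0e-04 -1.0e+00] F [ 0.18 -0.36  0.07] M [ 0.   -0.03  0.05] gap 0.0511 q [ -43.1    6.8  101.4   -0.    71.8 -153.2]
5 rows end [ 0.465 -0.272  0.14 ]
[[0.1, 0.0, 0.55, -0.04, 0.0, 0.145, 0.0],
[0.1, 0.01, 0.55, -0.04, 0.0, 0.145, 0.0],
[0.1, 0.02, 0.55, -0.04, 0.0, 0.145, 0.0],
[0.1, 0.03, 0.55, -0.04, 0.0, 0.145, -0.001],
[0.1, 0.03, 0.55, -0.04, -0.001, 0.145, 0.0]]
```

drive_tool(
  motion=[
    [0.1, 0, 0.55, -0.04, 0, 0.145, 0],
    [0.1, 0, 0.55, -0.04, 0, 0.145, 0],
    [0.1, 0.02, 0.55, -0.04, 0, 0.145, 0],
    [0.1, 0.03, 0.55, -0.04, 0, 0.145, 0],
    [0.1, 0.03, 0.55, -0.04, 0, 0.145, 0],
    [0.1, 0, 0, 0, 0, 0, 0],
    [0.1, 0, 0, 0, 0, 0, 0],
  ],
  grip_force=60,
)

```text
t: 24.2
eef_pos: [0.4654, -0.2726, 0.1411]
orientation: [[0.932, 0.0, 0.364], [-0.364, -0.001, 0.932], [0.0, -1.0, -0.0]]
wrist_force: [-0.7, -0.5, -0.9]
finger_gap: 0.0386
```

```bash
python3 look.py w20; python3 - <<'E'
from h import *
import pickle
s,o=pickle.load(open('w20.pkl','rb'))
T=camT(s,o)
print(proj(s,T,[.465,-.272,.106]))
u,v=[int(x) for x in proj(s,T,[.465,-.272,.1])]
save('z20',cv2.resize(s['img'][v-60:v+90,u-100:u+100],(800,600),interpolation=cv2.INTER_CUBIC));print(u,v)
E
```

```text
t 24.2 p [ 0.4654 -0.2726  0.1411] yaw 68.67 ydown [ 2.e-04 -6.e-04 -1.e+00] F [-0.66 -0.49 -0.86] M [ 0.01 -0.04 -0.03] gap 0.0386 q [ -43.2    8.8  102.4   -0.    68.7 -111.9]
(np.float64(321.15555816277487), np.float64(279.8498123506172))
321 275
```

View pics/z20.png

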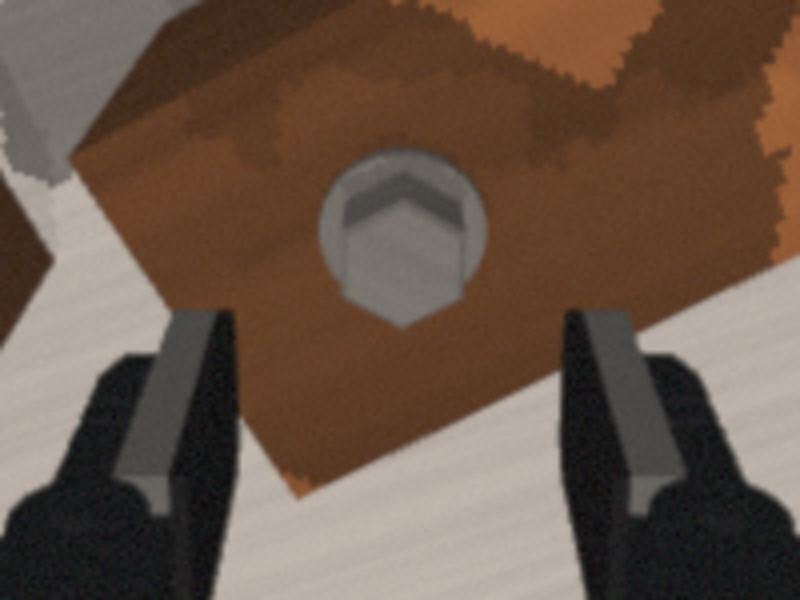

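The flats are square to the jaws and centred, with the head at zoom (403,260). Going down to grip.

drive_tool(
  motion=[
    [0.1, 0, 2, 0, 0, 0, 0],
    [0.1, 0, 2.3, 0, 0, 0, 0],
    [0.1, 0, 0, 0, 0, 0, 0],
    [0.1, 0, 0, 0, 0, 0, 0],
  ],
)

```text
t: 24.75
eef_pos: [0.4656, -0.2734, 0.0985]
orientation: [[0.931, 0.001, 0.366], [-0.366, -0.001, 0.931], [0.001, -1.0, -0.001]]
wrist_force: [0.1, -0.1, 0.2]
finger_gap: 0.0387
```

```bash
python3 look.py w21
```

```text
t 24.75 p [ 0.4656 -0.2734  0.0985] yaw 68.52 ydown [ 6.0e-04 -1.1e-03 -1.0e+00] F [ 0.09 -0.15  0.19] M [-0.02  0.    0.  ] gap 0.0387 q [ -43.2   12.1  104.    -0.    63.8 -111.8]
```

View pics/w21.png

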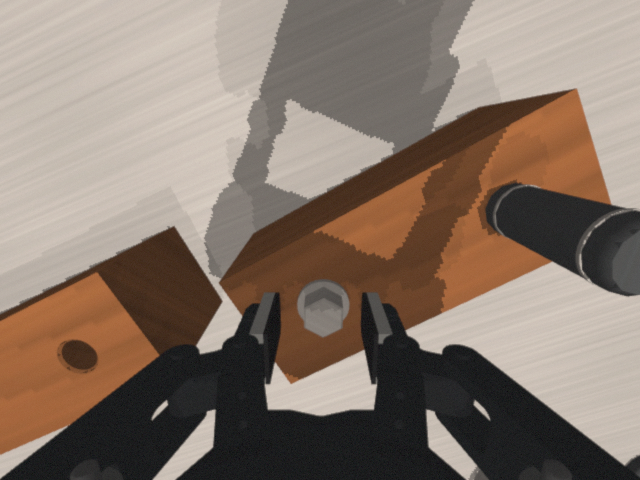

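drive_tool(
  motion=[
    [0.1, 0, 0.25, 0, 0, 0, 0],
    [0.1, 0, 0, 0, 0, 0, 0],
    [0.9, 0, 0, 0, 0, 0, 0],
    [0.9, 0, 0, 0, 0, 0, 0],
    [0.9, 0, 0, 0, 0, 0, 0],
    [0.9, 0, 0, 0, 0, 0, 0],
    [0.9, 0, 0, 0, 0, 0, 0],
  ],
  grip_force=70,
)

```text
t: 25.68
eef_pos: [0.4653, -0.2732, 0.0954]
orientation: [[0.93, 0.0, 0.367], [-0.367, -0.001, 0.93], [0.0, -1.0, -0.001]]
wrist_force: [-1.2, 1.2, 5.7]
finger_gap: 0.0154
```

drive_tool(
  motion=[
    [0.9, 0, -2, 0, 0, 0, 0],
    [0.9, 0, -4, 0, 0, 0, 0],
    [0.9, 0, -4, 0, 0, 0, 0],
    [0.9, 0, 0, 0, 0, 0, 0],
    [0.9, 0, 0, 0, 0, 0, 0],
  ],
)

```text
t: 26.3
eef_pos: [0.4645, -0.2725, 0.1935]
orientation: [[0.93, -0.002, 0.367], [-0.367, 0.001, 0.93], [-0.002, -1.0, 0.001]]
wrist_force: [0.0, 0.1, -1.1]
finger_gap: 0.0159
```

```bash
python3 look.py w22;python3 - <<'E'
from h import *
s=snapshot('scene');save('z22s',cv2.resize(s['img'][110:230,200:360],(800,600),interpolation=cv2.INTER_CUBIC))
plan([([.505,.05,.22],158)],0.9)
E
```

```text
t 26.3 p [ 0.4645 -0.2725  0.1935] yaw 68.48 ydown [-0.0021  0.0014 -1.    ] F [ 0.05  0.1  -1.12] M [-0.01 -0.02  0.03] gap 0.0159 q [ -43.2    5.6   99.7   -0.    74.9 -111.7]
10 rows end [0.505 0.05  0.22 ]
[[0.9, -0.8, -0.27, 3.15, 0.0, -0.156, 0.0],
[0.9, -0.31, -0.26, 3.23, 0.0, -0.156, 0.0],
[0.9, 0.2, -0.27, 3.24, -0.001, -0.156, 0.0],
[0.9, 0.7, -0.27, 3.17, 0.0, -0.156, 0.0],
[0.9, 1.19, -0.27, 3.02, -0.001, -0.156, 0.0],
[0.9, 1.64, -0.27, 2.8, -0.001, -0.156, 0.0],
[0.9, 2.06, -0.27, 2.51, 0.0, -0.157, 0.0],
[0.9, 2.43, -0.27, 2.16, -0.001, -0.156, -0.001],
[0.9, 2.73, -0.27, 1.76, 0.0, -0.157, 0.0],
[0.9, 2.97, -0.28, 1.31, -0.001, -0.156, -0.001]]
```

View pics/w22.png

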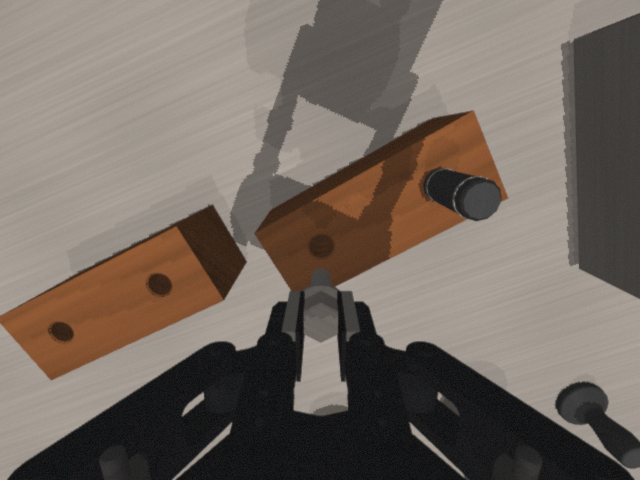

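View pics/z22s.png

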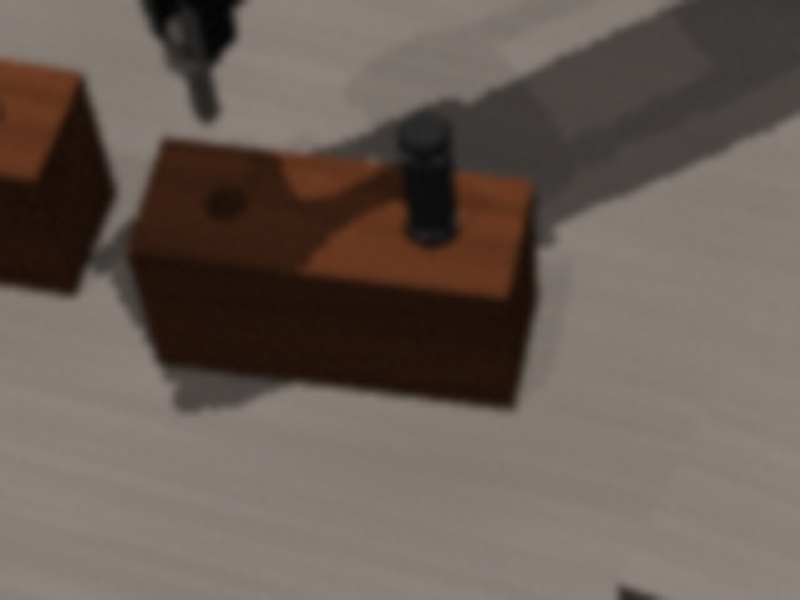

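drive_tool(
  motion=[
    [0.9, -0.8, -5, 1.5, 0, -0.156, 0],
    [0.9, -0.3, -1.5, 3.2, 0, -0.156, 0],
    [0.9, 0.2, 0, 3.25, 0, -0.156, 0],
    [0.9, 0.7, 0, 3.2, 0, -0.156, 0],
    [0.9, 1.2, 0, 3.0, 0, -0.156, 0],
    [0.9, 1.65, 0, 2.8, 0, -0.156, 0],
    [0.9, 2.05, 0, 2.5, 0, -0.156, 0],
    [0.9, 2.4, 1, 2.15, 0, -0.156, 0],
    [0.9, 2.7, 1.5, 1.75, 0, -0.156, 0],
    [0.9, 3.0, 1.5, 1.3, 0, -0.156, 0],
    [0.9, 0, 0, 0, 0, 0, 0],
    [0.9, 0, 0, 0, 0, 0, 0],
  ],
)

```text
t: 27.9
eef_pos: [0.4998, 0.0329, 0.2192]
orientation: [[0.378, -0.002, -0.926], [0.926, -0.0, 0.378], [-0.001, -1.0, 0.002]]
wrist_force: [-0.3, -0.8, -0.8]
finger_gap: 0.0155
```

```bash
python3 look.py w23; python3 - <<'E'
from h import *
import pickle
s,o=pickle.load(open('w23.pkl','rb'));TT=camT(s,o)
T=np.array(s['T_tool_cam'])
print('bolt end predicted',proj(s,T,[0,.0454,0]),'foot pred',proj(s,TT,[.514,.097,.107]))
save('z23',cv2.resize(s['img'][220:370,220:420],(800,600),interpolation=cv2.INTER_CUBIC))
E
```

```text
t 27.9 p [0.4998 0.0329 0.2192] yaw 157.8 ydown [-1.9e-03 -3.0e-04 -1.0e+00] F [-0.32 -0.8  -0.81] M [-0.02 -0.03 -0.03] gap 0.0155 q [ -10.1   -1.4  103.9   -0.    77.6 -167.9]
bolt end predicted (np.float64(317.99807888314837), np.float64(271.96038095704614)) foot pred (np.float64(331.30040691454604), np.float64(311.7874108313374))
```

View pics/z23.png

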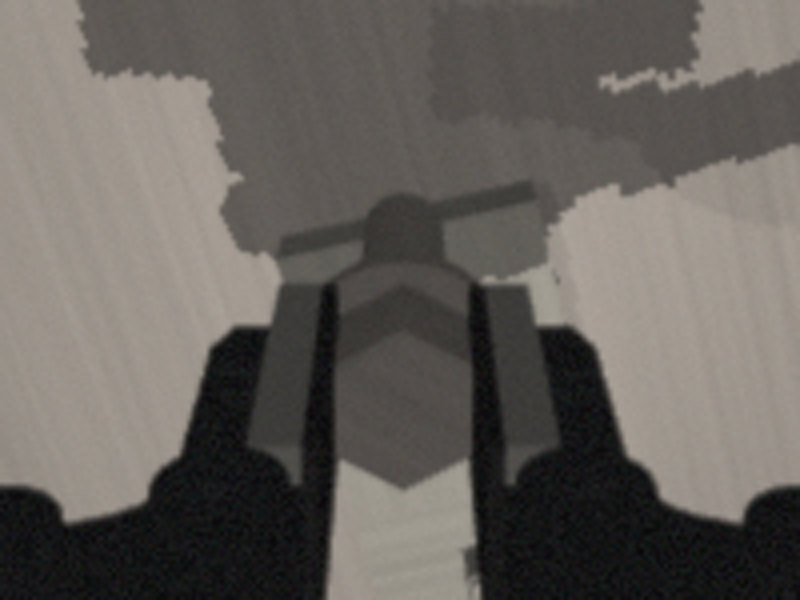

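```bash
python3 - <<'E'
from h import *
import pickle
s,o=pickle.load(open('w23.pkl','rb'));TT=camT(s,o);R=np.array(o['orientation']);p=o['eef_pos']
for v in (274,276):
    t=ray(s,TT,320.7,v,p[2]-.0454);print('end',t,R.T@(t-p))
s,o=pickle.load(open('w14.pkl','rb'));im=s['img'];save('z14h',cv2.resize(im[350:425,483:583],(800,600),interpolation=cv2.INTER_CUBIC))
print('w14',ray(s,camT(s,o),533,387,.107))
s=pickle.load(open('s13.pkl','rb'));print('scene',ray(s,camT(s),396.4,201,.107))
s=snapshot('scene');save('z23s',cv2.resize(s['img'][150:240,340:460],(800,600),interpolation=cv2.INTER_CUBIC))
E
```

```text
end [0.49866389 0.03474687 0.17383409] [0.00134577 0.0454014  0.00164903]
end [0.49916357 0.03597342 0.17383409] [0.0026702  0.0454001  0.00164984]
w14 [0.51348774 0.09544463 0.107     ]
scene [0.51669698 0.09655371 0.107     ]
```

View pics/z14h.png

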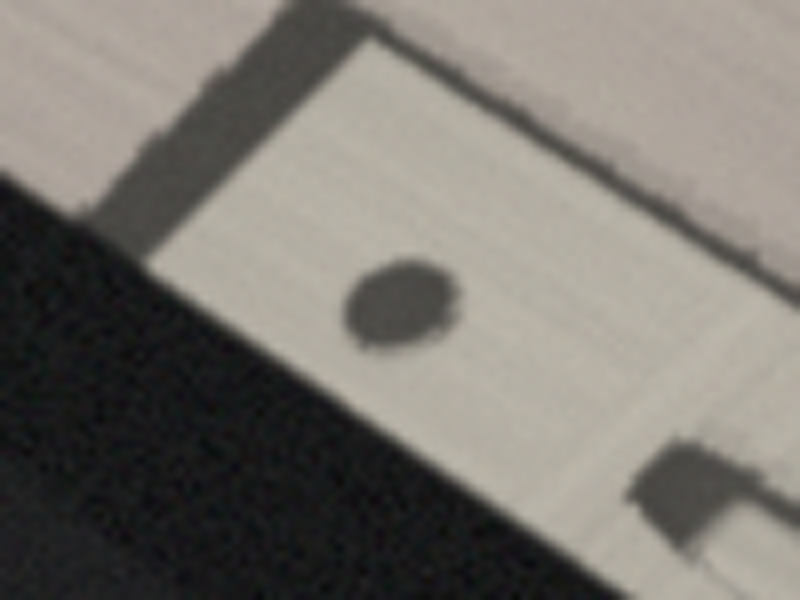

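View pics/z23s.png

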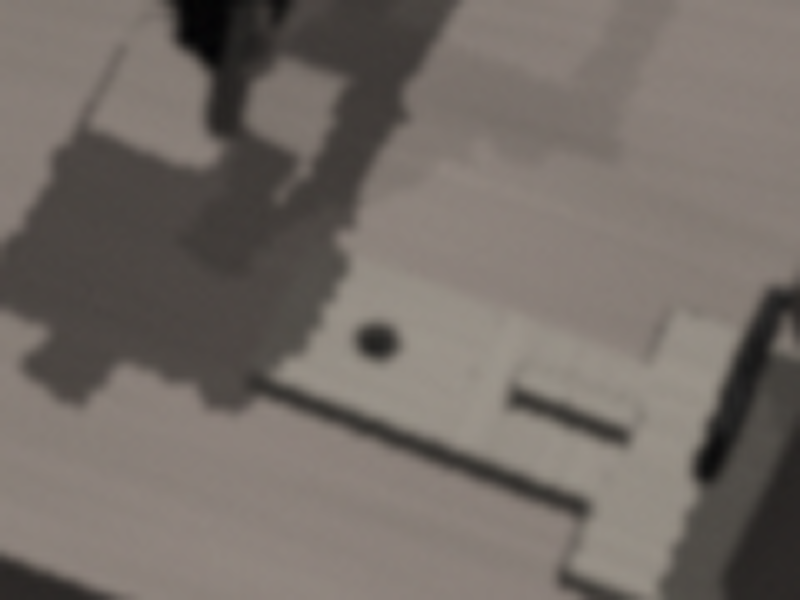

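```bash
python3 - <<'E'
from h import *
st();plan([([.5143,.0935,.175],158),([.5143,.0935,.166],158)],0.9)
E
```

```text
t 28.0 p [0.5002 0.0324 0.22  ] yaw 157.76 ydown [-3.e-04 -4.e-04 -1.e+00] F [-0.16  0.52 -2.11] M [ 0.05  0.01 -0.01] gap 0.0157 q [ -10.1   -1.5  103.9   -0.    77.6 -167.9]
3 rows end [0.5143 0.0935 0.166 ]
[[0.9, 3.1, 2.25, 0.51, 0.0, -0.002, 0.0],
[0.9, 3.09, 2.25, 0.49, 0.0, -0.002, 0.0],
[0.9, 0.0, 0.9, 0.0, 0.0, 0.0, 0.0]]
```

drive_tool(
  motion=[
    [0.9, 3.1, 2.2, 0.5, 0, 0, 0],
    [0.9, 3.1, 2.2, 0.5, 0, 0, 0],
    [0.9, 0, 0.9, 0, 0, 0, 0],
    [0.9, 0, 0, 0, 0, 0, 0],
    [0.9, 0, 0, 0, 0, 0, 0],
    [0.9, 0, 0, 0, 0, 0, 0],
  ],
)

```text
t: 28.75
eef_pos: [0.5148, 0.0937, 0.1679]
orientation: [[0.378, 0.001, -0.926], [0.926, -0.0, 0.378], [0.0, -1.0, -0.001]]
wrist_force: [-0.5, 0.3, -1.3]
finger_gap: 0.0156
```

```bash
python3 look.py w24; python3 - <<'E'
from h import *
import pickle
s,o=pickle.load(open('w24.pkl','rb'));TT=camT(s,o)
save('z24',cv2.resize(s['img'][220:370,220:420],(800,600),interpolation=cv2.INTER_CUBIC))
s=snapshot('scene');save('z24s',cv2.resize(s['img'][165:225,360:440],(800,600),interpolation=cv2.INTER_CUBIC))
E
```

```text
t 28.75 p [0.5148 0.0937 0.1679] yaw 157.79 ydown [ 1.4e-03 -3.0e-04 -1.0e+00] F [-0.49  0.34 -1.27] M [-0.01 -0.02  0.02] gap 0.0156 q [  -2.9    4.7  103.7   -0.    71.5 -160.7]
```

View pics/z24.png

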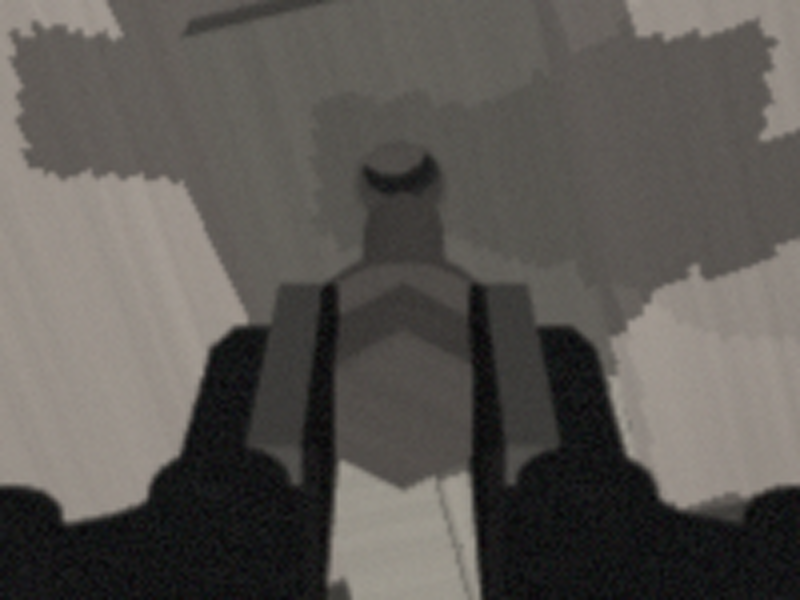

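View pics/z24s.png

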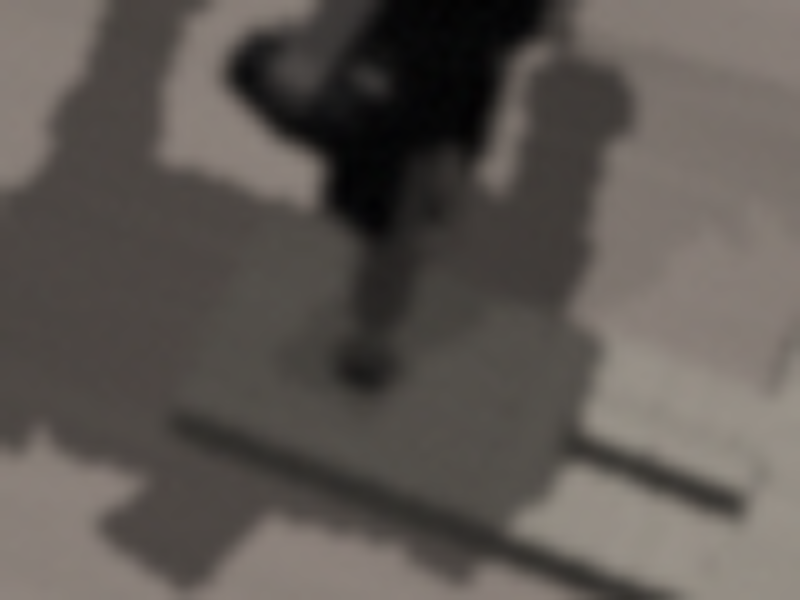

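drive_tool(
  motion=[
    [0.9, 0, 0.6, 0, 0, 0, 0],
    [0.9, 0, 0.6, 0, 0, 0, 0],
    [0.9, 0, 0, 0, 0, 0, 0],
    [0.9, 0, 0, 0, 0, 0, 0],
  ],
)

```text
t: 29.35
eef_pos: [0.5141, 0.0945, 0.1548]
orientation: [[0.377, -0.001, -0.926], [0.926, -0.0, 0.377], [-0.0, -1.0, 0.001]]
wrist_force: [-0.6, -0.4, -0.4]
finger_gap: 0.0157
```

```bash
python3 look.py w25; python3 - <<'E'
from h import *
import pickle
s,o=pickle.load(open('w25.pkl','rb'));TT=camT(s,o)
save('z25',cv2.resize(s['img'][240:315,270:370],(800,600),interpolation=cv2.INTER_CUBIC))
s=snapshot('scene');save('z25s',cv2.resize(s['img'][165:225,360:440],(800,600),interpolation=cv2.INTER_CUBIC))
E
```

```text
t 29.35 p [0.5141 0.0945 0.1548] yaw 157.87 ydown [-7.e-04 -0.e+00 -1.e+00] F [-0.62 -0.4  -0.39] M [-0.02  0.01 -0.01] gap 0.0157 q [  -2.8    5.5  104.4   -0.    70.1 -160.7]
```

View pics/z25.png

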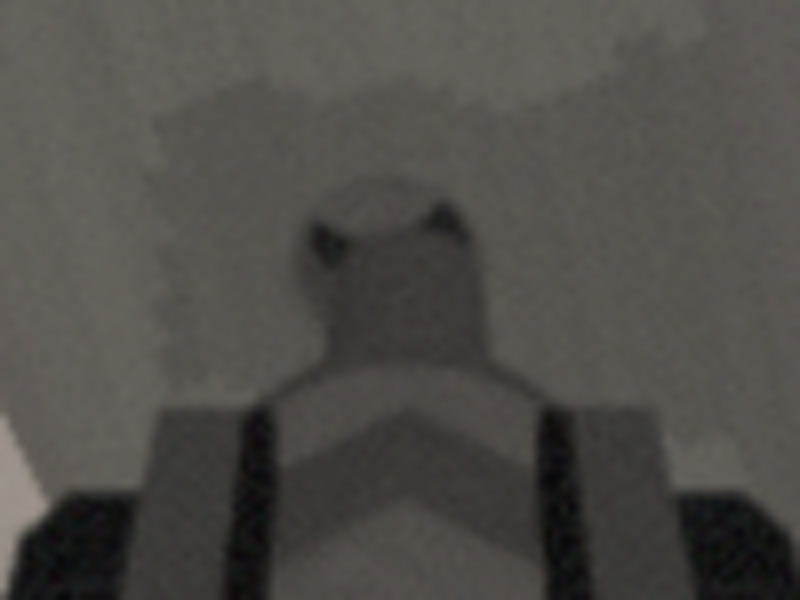

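View pics/z25s.png

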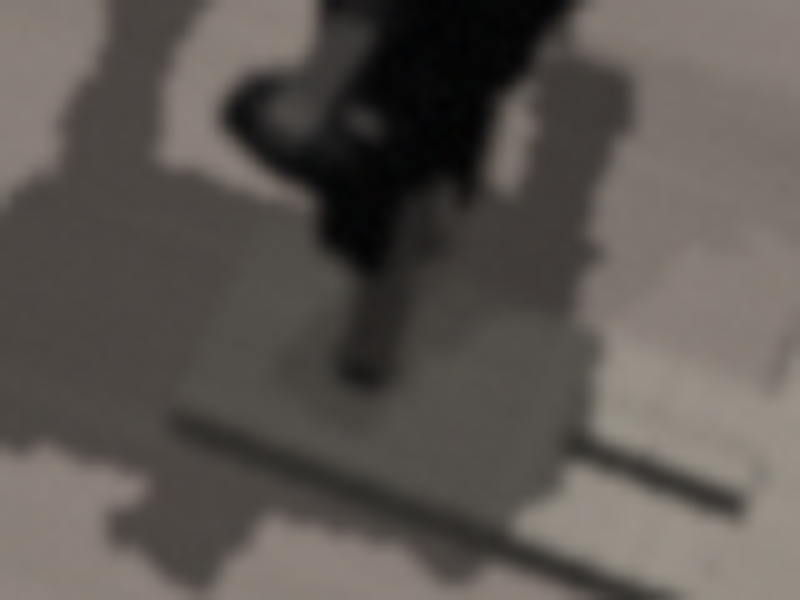

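```bash
python3 - <<'E'
from h import *
import pickle
s,o=pickle.load(open('w25.pkl','rb'));TT=camT(s,o);R=np.array(o['orientation']);p=o['eef_pos']
T=np.array(s['T_tool_cam'])
h=ray(s,TT,318.4,271.9,.107);print('hole',h,'tool',R.T@(h-p))
z=lambda q:((q[0]-270)*8,(q[1]-240)*8)
for ang in range(0,360,45):
    print(ang,'hole edge',np.round(z(proj(s,TT,h+.007*np.array([np.cos(np.radians(ang)),np.sin(np.radians(ang)),0]))),0))
for x in (-.001,.0,.001,.002,.003):
    print(x,'end front',np.round(z(proj(s,T,[x-.0045,.0454,.0016])),0),'shank front',np.round(z(proj(s,T,[x-.006,.0424,.0016])),0),'flange front',np.round(z(proj(s,T,[x-.013,.0054,.0016])),0),'top vertex far',np.round(z(proj(s,T,[x-.0104,-.0106,.0016])),0),'topvertex near',np.round(z(proj(s,T,[x+.0104,-.0106,.0016])),0))
E
```

```text
hole [0.51426095 0.09544281 0.107     ] tool [0.00095864 0.04779127 0.00023017]
0 hole edge [304. 287.]
45 hole edge [352. 332.]
90 hole edge [421. 332.]
135 hole edge [470. 288.]
180 hole edge [471. 223.]
225 hole edge [423. 177.]
270 hole edge [353. 177.]
315 hole edge [303. 222.]
-0.001 end front [405. 188.] shank front [405. 184.] flange front [405. 297.] top vertex far [406. 457.] topvertex near [405. 785.]
0.0 end front [405. 201.] shank front [405. 197.] flange front [405. 312.] top vertex far [406. 474.] topvertex near [405. 800.]
0.001 end front [405. 213.] shank front [405. 209.] flange front [405. 327.] top vertex far [406. 490.] topvertex near [405. 815.]
0.002 end front [405. 225.] shank front [405. 222.] flange front [405. 342.] top vertex far [406. 506.] topvertex near [405. 830.]
0.003 end front [405. 237.] shank front [405. 234.] flange front [405. 357.] top vertex far [406. 522.] topvertex near [405. 845.]
```

View pics/w25.png

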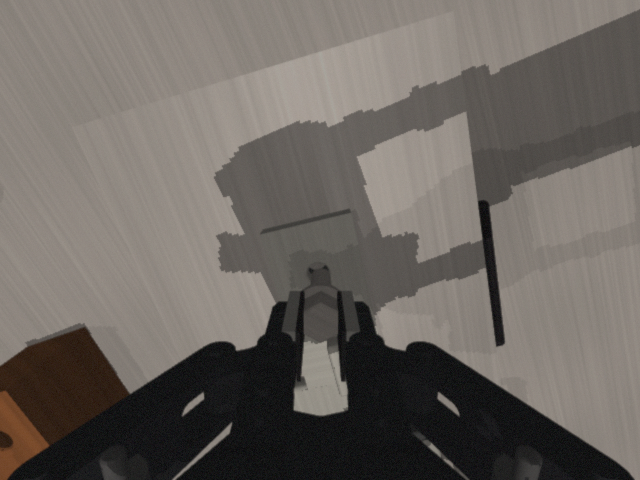

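The wrist zoom puts the foot hole centre at (387,255) and the shank centre at x ≈ 407, so the bolt needs about -1.5 mm in tool x and -1.4 mm in tool z.

drive_tool(
  motion=[
    [0.9, -0.13, 0, -0.13, 0, 0, 0],
    [0.9, 0, 0, 0, 0, 0, 0],
    [0.9, 0, 0.2, 0, 0, 0, 0],
    [0.9, 0, 0.1, 0, 0, 0, 0],
    [0.9, 0, 0, 0, 0, 0, 0],
  ],
)

```text
t: 30.08
eef_pos: [0.5148, 0.0927, 0.1517]
orientation: [[0.377, -0.001, -0.926], [0.926, -0.0, 0.377], [-0.0, -1.0, 0.001]]
wrist_force: [0.3, 0.2, 0.8]
finger_gap: 0.0157
```

```bash
python3 look.py w26; python3 - <<'E'
from h import *
import pickle
s,o=pickle.load(open('w26.pkl','rb'));TT=camT(s,o)
save('z26',cv2.resize(cv2.convertScaleAbs(s['img'][240:315,270:370],alpha=1.8,beta=-40),(800,600),interpolation=cv2.INTER_CUBIC))
E
```

```text
t 30.07 p [0.5148 0.0927 0.1517] yaw 157.87 ydown [-7.e-04 -1.e-04 -1.e+00] F [0.33 0.19 0.75] M [ 0.01  0.01 -0.05] gap 0.0157 q [  -3.     5.8  104.5   -0.    69.8 -160.9]
```

View pics/z26.png

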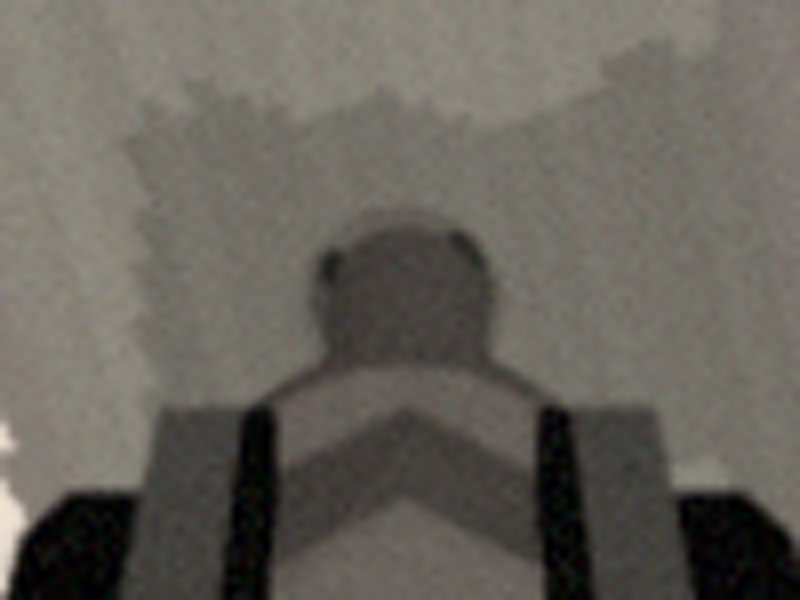

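The shank is now centred in the foot hole at zoom x ≈ 405. Lowering gently.

drive_tool(
  motion=[
    [0.9, 0, 0.2, 0, 0, 0, 0],
    [0.9, 0, 0.2, 0, 0, 0, 0],
    [0.9, 0, 0, 0, 0, 0, 0],
  ],
)

```text
t: 30.5
eef_pos: [0.5149, 0.0928, 0.1477]
orientation: [[0.377, -0.001, -0.926], [0.926, 0.0, 0.377], [-0.0, -1.0, 0.001]]
wrist_force: [1.4, 0.5, -0.9]
finger_gap: 0.015
```

drive_tool(
  motion=[
    [0.9, 0, 0.2, 0, 0, 0, 0],
    [0.9, 0, 0.2, 0, 0, 0, 0],
    [0.9, 0, 0, 0, 0, 0, 0],
  ],
)

```text
t: 30.88
eef_pos: [0.5149, 0.0928, 0.1437]
orientation: [[0.377, -0.001, -0.926], [0.926, 0.0, 0.377], [-0.0, -1.0, 0.0]]
wrist_force: [1.2, 0.3, -0.8]
finger_gap: 0.0152
```

drive_tool(
  motion=[
    [0.9, 0, 0.2, 0, 0, 0, 0],
    [0.9, 0, 0.2, 0, 0, 0, 0],
    [0.9, 0, 0, 0, 0, 0, 0],
  ],
)

```text
t: 31.25
eef_pos: [0.5149, 0.0928, 0.1397]
orientation: [[0.377, -0.0, -0.926], [0.926, -0.0, 0.377], [-0.0, -1.0, 0.0]]
wrist_force: [1.7, 0.7, -1.5]
finger_gap: 0.0154
```

drive_tool(
  motion=[
    [0.9, 0, 0.2, 0, 0, 0, 0],
    [0.9, 0, 0.1, 0, 0, 0, 0],
    [0.9, 0, 0, 0, 0, 0, 0],
  ],
)

```text
t: 31.62
eef_pos: [0.5149, 0.0927, 0.1368]
orientation: [[0.377, -0.0, -0.926], [0.926, -0.0, 0.377], [-0.0, -1.0, 0.0]]
wrist_force: [1.2, 1.9, -0.6]
finger_gap: 0.0159
```

drive_tool(
  motion=[
    [0.9, 0, 0.2, 0, 0, 0, 0],
    [0.9, 0, 0, 0, 0, 0, 0],
  ],
)

```text
t: 31.88
eef_pos: [0.5152, 0.0926, 0.135]
orientation: [[0.377, 0.0, -0.926], [0.926, -0.0, 0.377], [-0.0, -1.0, -0.0]]
wrist_force: [1.8, 0.9, -0.4]
finger_gap: 0.0157
```

drive_tool(
  motion=[
    [0.9, 0, 0.2, 0, 0, 0, 0],
    [0.9, 0, 0, 0, 0, 0, 0],
  ],
)

```text
t: 32.12
eef_pos: [0.5154, 0.0927, 0.133]
orientation: [[0.377, 0.001, -0.926], [0.926, -0.0, 0.377], [0.0, -1.0, -0.001]]
wrist_force: [3.2, 0.8, -0.4]
finger_gap: 0.0157
```

drive_tool(
  motion=[
    [0.9, 0.02, 0.2, -0.05, 0, 0, 0],
    [0.9, 0, 0.2, 0, 0, 0, 0],
    [0.9, 0, 0.2, 0, 0, 0, 0],
  ],
)

```text
t: 32.5
eef_pos: [0.5157, 0.0927, 0.1269]
orientation: [[0.377, 0.0, -0.926], [0.926, -0.0, 0.377], [0.0, -1.0, -0.0]]
wrist_force: [3.0, 1.3, 1.5]
finger_gap: 0.0156
```

drive_tool(
  motion=[
    [0.9, 0, 0.2, 0, 0, 0, 0],
    [0.9, 0, 0.2, 0, 0, 0, 0],
    [0.9, 0, 0.2, 0, 0, 0, 0],
  ],
)

```text
t: 32.88
eef_pos: [0.5157, 0.0928, 0.121]
orientation: [[0.377, 0.0, -0.926], [0.926, 0.0, 0.377], [0.0, -1.0, -0.0]]
wrist_force: [3.6, 1.8, 1.4]
finger_gap: 0.0154
```

drive_tool(
  motion=[
    [0.9, 0, 0.2, 0, 0, 0, 0],
    [0.9, 0, 0.2, 0, 0, 0, 0],
    [0.9, 0, 0.1, 0, 0, 0, 0],
  ],
)

```text
t: 33.25
eef_pos: [0.5158, 0.0928, 0.116]
orientation: [[0.377, 0.0, -0.926], [0.926, 0.0, 0.377], [0.0, -1.0, -0.0]]
wrist_force: [3.5, 1.8, 1.2]
finger_gap: 0.0151
```

Expected seating is at about z = 0.1124.

drive_tool(
  motion=[
    [0.9, 0, 0.15, 0, 0, 0, 0],
    [0.9, 0, 0.1, 0, 0, 0, 0],
    [0.9, 0, 0, 0, 0, 0, 0],
  ],
)

```text
t: 33.62
eef_pos: [0.5158, 0.0928, 0.1135]
orientation: [[0.377, 0.0, -0.926], [0.926, 0.0, 0.377], [0.0, -1.0, -0.0]]
wrist_force: [4.6, 2.5, 1.7]
finger_gap: 0.0152
```

drive_tool(
  motion=[
    [0.9, 0, 0.15, 0, 0, 0, 0],
    [0.9, 0, 0, 0, 0, 0, 0],
  ],
)

```text
t: 33.88
eef_pos: [0.5159, 0.0929, 0.1125]
orientation: [[0.377, 0.001, -0.926], [0.926, 0.0, 0.377], [0.0, -1.0, -0.001]]
wrist_force: [3.8, 1.6, 4.6]
finger_gap: 0.0151
```

drive_tool(
  motion=[
    [0.9, 0, 0.1, 0, 0, 0, 0],
    [0.9, 0, 0, 0, 0, 0, 0],
  ],
)

```text
t: 34.12
eef_pos: [0.516, 0.093, 0.1124]
orientation: [[0.377, 0.001, -0.926], [0.926, 0.0, 0.377], [0.0, -1.0, -0.001]]
wrist_force: [1.1, 2.3, 11.2]
finger_gap: 0.0156
```

The flange has seated: a firm stop at z = 0.1124 under about 12 N. Releasing.

drive_tool(
  motion=[
    [0.2, 0, -0.1, 0, 0, 0, 0],
    [0, 0, 0, 0, 0, 0, 0],
    [0, 0, 0, 0, 0, 0, 0],
    [0, 0, -2, 0, 0, 0, 0],
    [0, 0, -4, 0, 0, 0, 0],
    [0, -2, -5, 0, 0, 0, 0],
    [0, -3, -3, 0, 0, 0, 0],
    [0, 0, 0, 0, 0, 0, 0],
  ],
)

```text
t: 35.12
eef_pos: [0.4976, 0.045, 0.2544]
orientation: [[0.379, 0.004, -0.925], [0.925, -0.001, 0.379], [0.0, -1.0, -0.004]]
wrist_force: [-0.2, 0.6, -0.1]
finger_gap: 0.0428
```

```bash
python3 look.py w27; python3 - <<'E'
from h import *
import pickle
s=snapshot('scene');save('s27',s['img']);save('z27s',cv2.resize(s['img'][140:230,340:460],(800,600),interpolation=cv2.INTER_CUBIC));pickle.dump(s,open('s27.pkl','wb'))
save('z27b',cv2.resize(s['img'][110:230,200:360],(800,600),interpolation=cv2.INTER_CUBIC))
E
```

```text
t 35.12 p [0.4976 0.045  0.2544] yaw 157.73 ydown [ 0.0041 -0.0012 -1.    ] F [-0.16  0.61 -0.11] M [ 0.02 -0.01 -0.02] gap 0.0428 q [  -8.7   -3.4  101.8   -0.    81.3 -166.4]
```

View pics/w27.png

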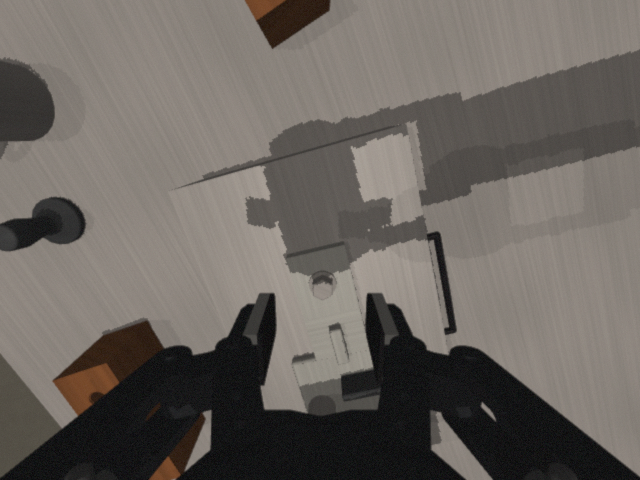

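View pics/z27s.png

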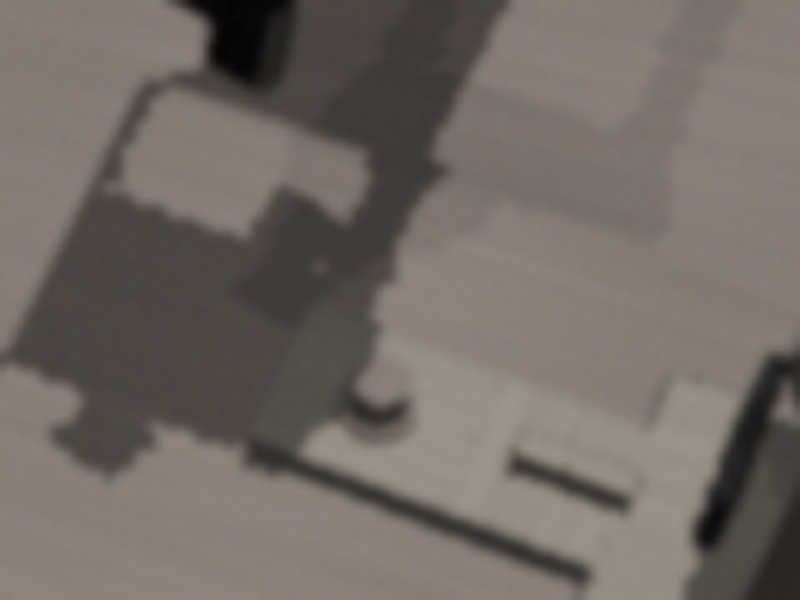

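View pics/z27b.png

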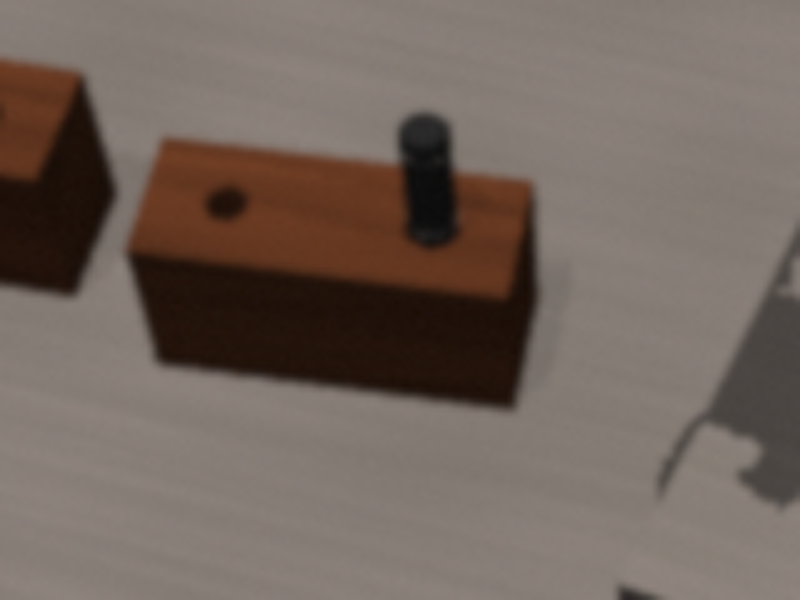

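The bolt's flange lies on the foot at wrist pixel (322,285), and the drift is standing in the block. I'll check heights from the depth map before handing in.

```bash
python3 - <<'E'
from h import *
import pickle
s,o=pickle.load(open('w27.pkl','rb'));T=camT(s,o);c=cloud(s,T)
v,u=np.mgrid[:480,:640]
save('z27',cv2.resize(s['img'][255:315,282:362],(800,600),interpolation=cv2.INTER_CUBIC))
m=(np.hypot(u-323,v-288)<5);print('bolt head top z',np.median(c[m][:,2]),c[m].mean(0))
f=(abs(c[...,2]-.107)<.006)&(np.hypot(c[...,0]-.514,c[...,1]-.096)<.035)&(np.hypot(c[...,0]-.514,c[...,1]-.096)>.018);print('foot z',np.median(c[f][:,2]))
s=pickle.load(open('s27.pkl','rb'));T=camT(s);c=cloud(s,T)
m=(c[...,2]>.15)&(c[...,2]<.165)&(abs(c[...,0]-.455)<.03)&(abs(c[...,1]+.174)<.03);print('drift top',m.sum(),c[m].max(0),np.median(c[m],0))
st()
E
```

```text
bolt head top z 0.12270378078877964 [0.5141756  0.09413142 0.1226856 ]
foot z 0.10675195975390822
drift top 86 [ 0.46745226 -0.16098443  0.16002165] [ 0.45799071 -0.17147117  0.15660922]
t 35.23 p [0.4962 0.0466 0.2509] yaw 157.83 ydown [-1.9e-03  5.0e-04 -1.0e+00] F [-0.28 -0.26  0.41] M [-0.01 -0.01 -0.02] gap 0.0429 q [  -8.6   -3.2  102.     0.    81.3 -166.4]
```

View pics/z27.png

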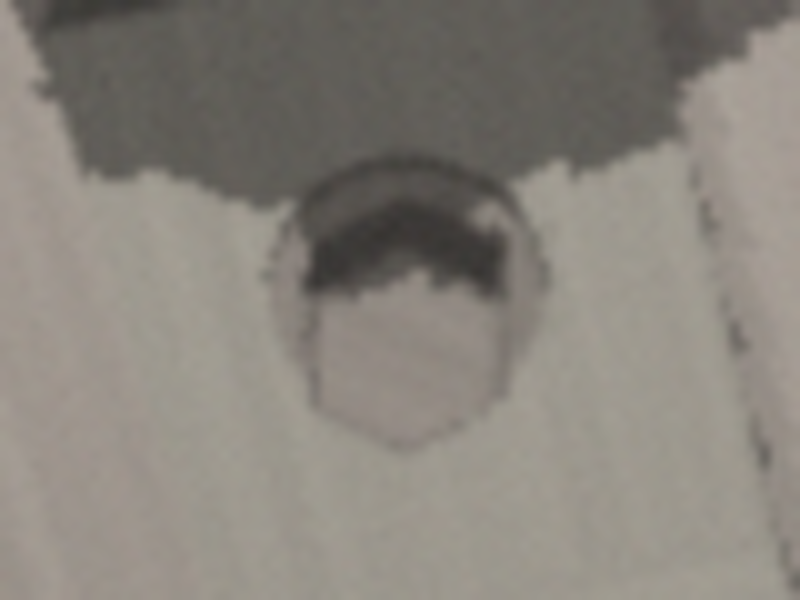

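The bolt head top reads 122.7 mm (123 expected), and the drift's top is at about 157 mm (158 expected). The arm touches nothing, so I'm handing in.

```bash
python3 -c "
from workcell import hand_in
print(hand_in())"
```

```text
the job is handed in; nothing more can be done
None
```

The job is done and handed in at about 35 s of the 72 s allowed; no verdict came back.

**What I did**
- **Drift:** I set the point through the foot, felt along the slot while levering the foot across about 10 mm, and found the strip's hole. I then pushed down to about 62 mm deep at roughly 30 N net, with the tool about 1° off vertical.
- **Block:** I stood the drift back in the hole it came from.
- **Bolt:** I gripped it across the flats and lowered it through both holes until it stopped firmly under about 12 N.

**Last checks**
- **Bolt seating:** The bolt head top reads 122.7 mm, against 123 mm for a seated flange. The foot's top face reads 106.8 mm (nominal 107 mm).
- **Drift:** Its top reads about 157 mm, against 158 mm when hung on the shoulder.
- **Surroundings:** The press was not touched by the hand in any step I saw, and the wrist force was near zero at the end. I did not re-measure the jug, cup and tamper, but the arm never went near them.

**What disagreed**
- The scene and wrist cameras differed by about 3 mm sideways, so I trusted the wrist view.
- Drawing the drift out gave up to 18 N sideways for a moment, above the 7 N that shifts the foot. The bolt still passed both holes with under 5 N sideways.

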